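# Build up a sieve stack on the shaker

### The job

Set up the sieve stack on the shaker, building it in place one piece at a time from the bottom: the steel pan in the shaker's collar, then the blue sieve, then the green one, and the orange one on top, each fully seated and level in the one below. Leave the red sieve, the amber jar, the small beaker, the rubber stopper and the marker where they are.

Things in the scene. Friction and masses are not known exactly. Their poses are not given: they have to be found in the camera images.
- shaker: Sieve shaker: squat grey drum fixed to the bench, 112 mm diameter; origin: centre of its underside, z up. Its black top plate (50 mm high) carries a silver collar on the axis: 72 mm outside, 56 mm bore, rim 60 mm high. The pan's spigot drops into the collar till its shoulder rests on the rim: the pan's origin is then 52 mm above the shaker's.
- pan: Pan, bare steel, no mesh: 62 mm across, 36 high, 50-100 g, upright; origin: centre of underside. Foot: tapered spigot 8 mm high (44 to 51 mm diameter); above it a straight frame, its open cup 56 mm bore, 25 deep, wall 3. Grip across the outside; turn is free. The next piece's spigot drops into the cup till its shoulder rests on the rim: its origin is then 28 mm above this one's.
- fine: Fine sieve, blue, close mesh: 62 mm across, 36 high, 50-100 g, upright; origin: centre of underside. Foot: tapered spigot 8 mm high (44 to 51 mm diameter); above it a straight frame, its open cup 56 mm bore, 25 deep, wall 3. Grip across the outside; turn is free. The next piece's spigot drops into the cup till its shoulder rests on the rim: its origin is then 28 mm above this one's.
- medium: Medium sieve, green: 62 mm across, 36 high, 50-100 g, upright; origin: centre of underside. Foot: tapered spigot 8 mm high (44 to 51 mm diameter); above it a straight frame, its open cup 56 mm bore, 25 deep, wall 3. Grip across the outside; turn is free. The next piece's spigot drops into the cup till its shoulder rests on the rim: its origin is then 28 mm above this one's.
- coarse: Coarse sieve, orange, wide mesh: 62 mm across, 36 high, 50-100 g, upright; origin: centre of underside. Foot: tapered spigot 8 mm high (44 to 51 mm diameter); above it a straight frame, its open cup 56 mm bore, 25 deep, wall 3. Grip across the outside; turn is free. The next piece's spigot drops into the cup till its shoulder rests on the rim: its origin is then 28 mm above this one's.
- spare: Bystander: a spare sieve with a red frame, of the same shape as the others (62 mm across, 36 mm high), standing on the bench; not used, leave it where it is. Origin: centre of its underside.
- jar: Bystander: small amber glass jar with white cap, 38 mm diameter, 70 mm high, standing; origin at the centre of its underside.
- beaker: Bystander: small clear glass beaker, 42 mm rim diameter, 45 mm high, standing; origin at the centre of its underside.
- stopper: Bystander: black rubber stopper, 32 mm diameter at its foot, 26 mm high; origin at the centre of its underside.
- marker: Bystander: marker pen, black with a blue cap, 123 mm long along its x (cap at +x), 15 mm thick, lying on the bench; origin on its underside near mid-length.
Not all that is in view belongs to the job. Several things have the shape of the shaker; the one meant has the colours described above.

How it is judged (in metres and radians):
On the way, in this order (a step that is already met when the one before it is completed fails the run):
1. the steel pan sits in the shaker's collar (horizontal distance between pan and shaker below 0.006 m and z of pan in the frame of shaker between 0.049 and 0.055 m and angle between pan's own z axis and vertical below 0.08 rad), for 0.2 s.
2. the blue sieve sits in the pan (horizontal distance between fine and pan below 0.006 m and z of fine in the frame of pan between 0.025 and 0.031 m and angle between fine's own z axis and vertical below 0.08 rad), for 0.2 s.
3. the green sieve sits in the blue one (horizontal distance between medium and fine below 0.006 m and z of medium in the frame of fine between 0.025 and 0.031 m and angle between medium's own z axis and vertical below 0.08 rad), for 0.2 s.
4. the orange sieve sits in the green one (horizontal distance between coarse and medium below 0.006 m and z of coarse in the frame of medium between 0.025 and 0.031 m and angle between coarse's own z axis and vertical below 0.08 rad), for 0.2 s.
At the end, for the whole second after the job is handed in: Pan seated in the shaker's collar, blue sieve in the pan, green in blue, orange in green: each within 6 mm of the axis of the one below and within 3 mm of its seated height, level within 0.08 rad, and at rest (below 0.02 m/s); nothing else disturbed (all of step 1 and all of step 2 and all of step 3 and all of step 4 and linear speed of each of pan, fine, medium, coarse below 0.02 m/s); the robot touches nothing.
It fails at once if the red sieve is moved by more than 25 mm or tipped (distance of spare from where it was at the start of the episode above 0.025 m or angle between spare's own z axis and vertical above 0.5 rad).
It fails at once if the amber jar is moved by more than 25 mm or tipped (distance of jar from where it was at the start of the episode above 0.025 m or angle between jar's own z axis and vertical above 0.5 rad).
It fails at once if the small beaker is moved by more than 25 mm or tipped (distance of beaker from where it was at the start of the episode above 0.025 m or angle between beaker's own z axis and vertical above 0.5 rad).
It fails at once if the rubber stopper is moved by more than 25 mm or tipped (distance of stopper from where it was at the start of the episode above 0.025 m or angle between stopper's own z axis and vertical above 0.5 rad).
It fails at once if the marker pen is moved by more than 25 mm (distance of marker from where it was at the start of the episode above 0.025 m).
It also fails if it takes over 120 s, if anything falls off the work surface, if the arm or the gripper's body presses on something with over 40 N, if the wrist force passes 120 N, or if a joint passes its speed limit or range.

### The arm

A 6-joint arm with a two-finger parallel gripper is mounted at the origin on the work surface. World frame = base frame: x ahead of the robot, y to its left, z up, the work surface at z = 0. Lengths are in mm, angles in rad, forces in N, time in s.
With the tool pointing down it reaches from about 350 to 875 mm from the base axis. Payload 4.2 kg.
Tool frame: the origin (TCP) lies midway between the tips of the shut fingers; the grasp point (between the pads) lies 19 mm behind it; z points along the fingers, y is the direction in which the jaws open and shut (so a half turn about z gives the same grasp; the last joint's range is limited). The gripper opens to 85 mm and grips with 20 to 120 N. Pads are 22 mm wide; open, the fingers measure 114 mm over their backs; the gripper's body (76 mm by 85 mm) begins 54 mm behind the grasp point. The pads swing forward as they close: fully open they stand 13 mm farther back than shut.
Start: joints at [1.455, 0.385, 0.008, 0, -1.194, -0.259], TCP at [228.771, 581.604, 231.312] pointing down, gripper open.
Joint ranges: [-3.14, 3.14], [-1.21, 2.06], [-1.07, 1.41], [-3.16, 2.05], [-2.99, -0.16], [-3.1, 3.1]. Speed limits (rad/s): [2.79, 2.79, 3.14, 3.14, 3.14, 3.14].

### API

Orientations are given as a unit quaternion [w, x, y, z].
In Python, from plant import observe, optics, arm, find_in, regions_of, mark_of gives the robot as it stands. The module is installed in compiled form; this text tells all that it offers.
- The arm moves only by the tool play_rows, never from a script. Its argument "moves" is a list of rows, each a list of 3 entries, a list of its own where there are three numbers: the closure, from 0 (fully open) to 1 (shut), then the shift along the tool's x, y, z in mm, then the turn, a rotation vector about the tool's x, y, z in rad. A call has 1 to 20 rows; each row is the pose to reach, as a shift and turn from the pose measured when the call began, along the tool's axes at that moment; what a row does not reach only later rows make up. A row lasts 1/12 s, in which the tool goes at most 41.7 mm and 7.16 degrees, less where a joint would pass 70% of its speed; a pose out of reach is approached as far as the arm can. A call with a gripper value outside its range is refused whole. The fingers move at their own pace and stop on an object; "grip_force" is the grip in N (left out, the last holds). Time passes only in rows, so rows that repeat a pose let the fingers close. It gives the time, the measured TCP pose, the force and the opening at its end, in the units of the state.
- observe(): the state, without advancing time (a new reading comes with each control period).
- optics.camera(name): name is "side" or "top"; returns a dict with "image" (420x560x3 uint8, red, green, blue), "vfov" (degrees; the focal length in pixels is half the picture's height over the tangent of half this angle, whatever the lens; pixels are square), "cx", "cy" (the principal point, pixels), "R" (3x3) and "t" (3): a world point X has camera coordinates R X + t. Camera axes: x right, y down, z forward; pixel columns grow to the right and rows downward; lengths in mm; the calibration is good to about 2 mm. A picture is of the moment at which its call begins. There is no depth.
- arm.sign_off(): hands the job in, once; it reports no verdict.
Trained networks look in a picture, given as the dict that the camera call returned (one of the last four; its "shot" number tells which), for a name from the list of things; names that differ only in an ending like _2 or _b are one class to them, and where a whole thing is asked for, a point or a joint stands for the part that bears it (a point fixed in the world has none). Each returns a list of dicts, best first, with "conf" (0 to 1); they miss things now and then, are a little off and sometimes report something else, mostly with a low value. They report only what shows in the picture. A call takes as long as a camera call. They do not tell look-alikes from the thing itself.
- find_in(picture, query): "at" ([x, y, z] in mm, in world coordinates, good to about 4 mm: the middle of the surface that is visible of it).
- regions_of(picture, query): "pixels" (420x560 bool, what is visible of it).
- mark_of(picture, query): "at" ([x, y, z] in mm, in world coordinates, good to about 4 mm: a listed point, or the origin of a listed thing).
The state is a dict: "t": time; "joint_pos": joint angles; "dq": joint speeds; "tau": joint torques, N m; "tool_pos": TCP position; "orientation": TCP orientation; "contact_force": force on the tool from outside, world axes, zero at the start; "torque": the same for the moment, N m; "opening": opening from 0.0 (shut) to 1.0 (fully open).
Only numpy, scipy, OpenCV 4.12 (cv2) and the standard library are available. Lean on these libraries where they do the work, as an engineer would, in place of code of your own. Each camera call takes 0.05 s, during which the arm holds its last target.

## Working session

There is one attempt and no reset: what is moved stays moved. The work goes in short steps, Python scripts to look and compute and a tool call to move; the robot and the scene stay as the last step left them, time stands still between calls to the robot, and variables do not carry over. Pictures are saved under pics/ and viewed, and the job is handed in when it is done.

Besides the shell and the picture viewer there is one more tool, called after ">>>" as a command line: name --argument value ..., lists and objects as JSON in quotes. play_rows: Moves the arm, as the interface text tells. Its arguments: {"type":"object","properties":{"moves":{"type":"array","items":{"type":"array"}},"grip_force":{"type":"number"}},"required":["moves"]}

```bash
mkdir -p pics; python3 - <<'E'
from plant import *
import cv2,numpy as np
s=observe(); print({k:np.round(v,3).tolist() for k,v in s.items()})
for n in("top","side"):
    p=optics.camera(n); cv2.imwrite(f"pics/{n}0.png",p["image"][:,:,::-1]); print(n,p["vfov"],p["cx"],p["cy"],np.round(p["R"],4).tolist(),np.round(p["t"],1).tolist(),[k for k in p])
    for q in "shaker pan fine medium coarse spare jar beaker stopper marker".split():
        print(q,[(round(d["conf"],2),np.round(d["at"]).tolist()) for d in mark_of(p,q)][:6])
E
```

```text
{'t': 0.0, 'joint_pos': [1.455, 0.386, 0.007, -0.0, -1.194, -0.259], 'dq': [-0.001, 0.0, -0.0, -0.001, -0.001, -0.001], 'tau': [0.0, -39.229, 18.84, 4.186, -0.005, -0.0], 'tool_pos': [228.567, 581.079, 230.199], 'orientation': [0.001, 0.982, -0.186, -0.0], 'contact_force': [0.113, 0.134, 0.517], 'torque': [0.005, -0.066, 0.006], 'opening': 0.999}
top 48.54155373537046 281.34961637713747 204.47168840168797 [[-0.0178, -0.9998, 0.003], [-0.9901, 0.0172, -0.1396], [0.1395, -0.0054, -0.9902]] [-6.4, 577.0, 1238.9] ['image', 'vfov', 'cx', 'cy', 'R', 't', 'shot']
shaker [(0.82, [729.0, 353.0, -2.0]), (0.74, [590.0, 259.0, -1.0]), (0.73, [399.0, 269.0, -0.0])]
pan [(0.8, [624.0, -158.0, -3.0]), (0.49, [418.0, 134.0, -1.0])]
fine [(0.96, [504.0, 391.0, 2.0])]
medium [(0.84, [431.0, -147.0, -0.0])]
coarse [(0.74, [439.0, 2.0, 2.0]), (0.43, [506.0, 389.0, 2.0])]
spare [(0.76, [418.0, 135.0, -2.0])]
jar [(0.54, [442.0, -2.0, -1.0]), (0.38, [649.0, -3.0, -3.0])]
beaker [(0.69, [647.0, 1.0, -0.0])]
stopper [(0.48, [432.0, -146.0, -4.0]), (0.47, [586.0, -279.0, 0.0])]
marker [(0.45, [586.0, 257.0, -1.0])]
side 52.587424285923284 281.12151227566017 207.1232958572475 [[0.9463, -0.3232, -0.0015], [-0.1926, -0.5602, -0.8056], [0.2595, 0.7627, -0.5924]] [-522.2, 128.6, 854.6] ['image', 'vfov', 'cx', 'cy', 'R', 't', 'shot']
shaker [(0.95, [399.0, 268.0, 1.0]), (0.79, [646.0, 122.0, 4.0]), (0.68, [735.0, 357.0, -1.0]), (0.56, [414.0, 136.0, 2.0])]
pan [(0.72, [622.0, -159.0, 1.0]), (0.36, [506.0, 389.0, -4.0])]
fine [(0.88, [506.0, 386.0, -4.0])]
medium [(0.85, [430.0, -143.0, -2.0])]
coarse [(0.64, [502.0, -390.0, -2.0])]
spare [(0.83, [416.0, 136.0, 2.0])]
jar [(0.85, [440.0, -8.0, -2.0]), (0.62, [417.0, 137.0, 3.0])]
beaker [(0.53, [644.0, -3.0, 1.0])]
stopper [(0.64, [585.0, -275.0, 1.0])]
marker [(0.72, [590.0, 261.0, -2.0])]
```

View pics/top0.png

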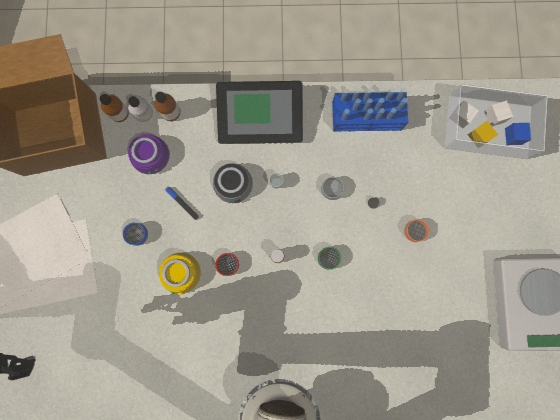

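View pics/side0.png

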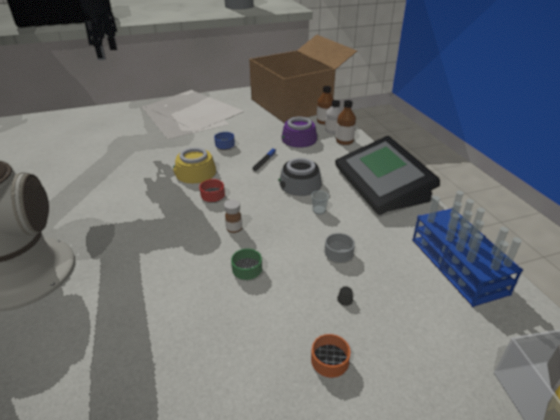

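```bash
cat > h.py <<'E'
from plant import *
import cv2,numpy as np
from scipy.optimize import least_squares
A=np.linspace(0,2*np.pi,72)
def proj(p,X):
    f=210/np.tan(np.radians(p["vfov"]/2)); c=np.atleast_2d(X)@np.array(p["R"]).T+np.array(p["t"])
    return np.c_[p["cx"]+f*c[:,0]/c[:,2],p["cy"]+f*c[:,1]/c[:,2]]
def circ(x,y,z,r): return np.c_[x+r*np.cos(A),y+r*np.sin(A),np.full(72,z)]
PIECE=[(0,22),(8,25.5),(8,31),(36,31)]
SHAK=[(0,56),(50,56),(60,36)]
def hull(p,x,y,prof,z0=0):
    pts=proj(p,np.vstack([circ(x,y,z+z0,r) for z,r in prof])).astype(np.float32)
    return cv2.convexHull(pts)
def cen(h):
    m=cv2.moments(h); return np.array([m["m10"]/m["m00"],m["m01"]/m["m00"]])
def mcen(m):
    ys,xs=np.nonzero(m); return np.array([xs.mean(),ys.mean()])
def masks(p,q,near,tol=60):
    out=[]
    for d in regions_of(p,q):
        m=d["pixels"]; c=mcen(m); e=np.linalg.norm(c-proj(p,[near[0],near[1],20])[0])
        if e<tol*0.4: out.append((d["conf"],m))
    return out
def fit(p,m,prof,x0,z0=0):
    c=mcen(m); r=least_squares(lambda v: cen(hull(p,v[0],v[1],prof,z0))-c,x0)
    return r.x, cv2.contourArea(hull(p,*r.x,prof,z0)), m.sum()
E
python3 - <<'E'
from h import *
G=dict(shaker=(646,122),pan=(623,-158),fine=(505,388),medium=(430,-146),coarse=(502,-390),spare=(417,135),jar=(441,-5),beaker=(646,-1),stopper=(586,-277))
P={n:optics.camera(n) for n in("top","side")}
for q,g in G.items():
    prof={"shaker":SHAK,"jar":[(0,19),(70,17)],"beaker":[(0,20),(45,21)],"stopper":[(0,16),(26,13)]}.get(q,PIECE)
    for n,p in P.items():
        for c,m in masks(p,q,g)[:1]:
            x,a,b=fit(p,m,prof,g); print(q,n,round(c,2),x.round(1),round(a),b)
for n,p in P.items():
    im=p["image"][:,:,::-1].copy()
    big=cv2.resize(im,None,fx=4,fy=4,interpolation=cv2.INTER_CUBIC)
    u,v=(proj(p,[646,122,40])[0]*4).astype(int)
    cv2.imwrite(f"pics/shk_{n}.png",big[max(v-280,0):v+280,max(0,u-380):u+380])
E
```

```text
shaker top 0.57 [642. 119.] 1392 1222
shaker side 0.62 [642.8 112.8] 1518 1304
pan top 0.57 [ 624.2 -159.4] 424 399
pan side 0.78 [ 622.9 -163.8] 782 746
fine top 0.89 [503.7 386.1] 469 485
fine side 0.69 [503.6 380.1] 348 338
medium top 0.63 [ 428.2 -143.6] 429 430
medium side 0.6 [ 430. -146.] 861 859
coarse top 0.77 [ 501.3 -388.2] 462 494
coarse side 0.65 [ 500.3 -392. ] 1477 1475
spare top 0.81 [417.  135.1] 433 416
spare side 0.93 [416.6 128.6] 525 512
jar top 0.74 [438.3  -4.9] 150 147
jar side 0.67 [435.8  -5. ] 536 538
beaker top 0.66 [647.7  -1. ] 211 171
beaker side 0.64 [646.9  -1. ] 405 329
stopper top 0.43 [ 582.6 -276.1] 109 93
stopper side 0.51 [ 582.4 -279.8] 305 209
```

View pics/shk_top.png

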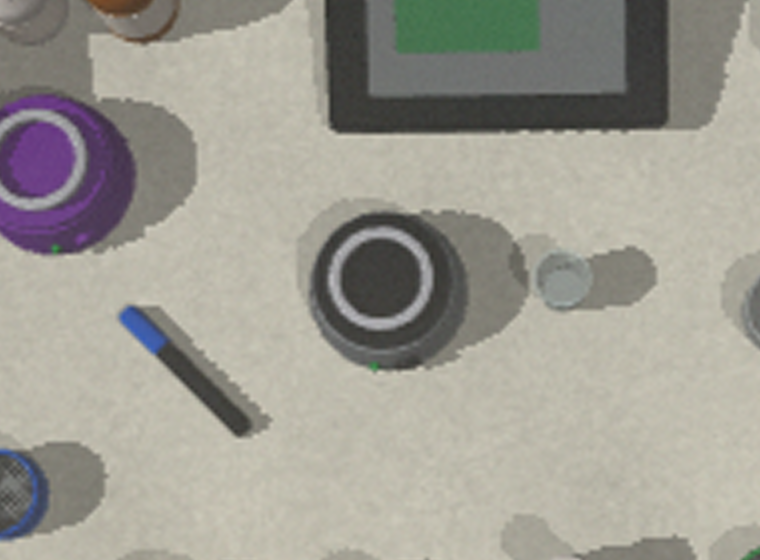

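View pics/shk_side.png

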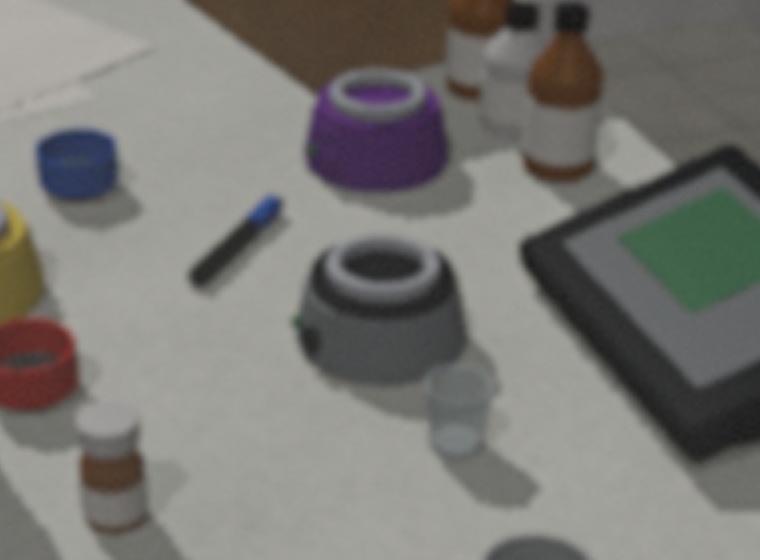

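```bash
cat >> h.py <<'E'
from scipy.ndimage import map_coordinates
from scipy.optimize import minimize
def ring(p,x0,z,ri,ro,sign=1,span=10):
    g=p["image"].astype(float).mean(2)
    def S(x,y,r):
        q=proj(p,circ(x,y,z,r)); return map_coordinates(g,[q[:,1],q[:,0]],order=1).mean()
    def cost(v):
        return -sign*(sum(S(*v,r) for r in np.linspace(ri+1,ro-1,4))/4-.5*S(*v,ri-5)-.5*S(*v,ro+4))
    best=min(((cost((x0[0]+a,x0[1]+b)),a,b) for a in np.arange(-span,span+1,2) for b in np.arange(-span,span+1,2)))
    r=minimize(cost,(x0[0]+best[1],x0[1]+best[2]),method="Nelder-Mead",options=dict(initial_simplex=[(x0[0]+best[1]+i,x0[1]+best[2]+j) for i,j in((0,0),(2,0),(0,2))]))
    return r.x,-r.fun
E
python3 - <<'E'
from h import *
for n in("top","side"):
    p=optics.camera(n)
    print(n,ring(p,(644,118),60,28,36))
E
```

```text
top (array([645.06650594, 121.11867408]), np.float64(86.39051808742919))
side (array([642.58150395, 115.61541197]), np.float64(31.441858061938163))
```

>>> play_rows --moves '[[0, [0, 0, 0], [0, 0, 0.12]], [0, [0, 0, -10], [0, 0, -0.12]]]' --grip_force 40

```text
t: 2.37
tool_pos: [228.4, 580.5, 239.2]
orientation: [0.002, 0.982, -0.187, -0.0]
contact_force: [-0.3, 0.3, -0.4]
opening: 1.001
```

```bash
cat >> h.py <<'E'
from scipy.spatial.transform import Rotation as Ro
def go(x,y,z):
    s=observe(); w,a,b,c=s["orientation"]; R=Ro.from_quat([a,b,c,w])
    T=Ro.from_matrix(np.diag([1.,-1,-1]))
    print("at",np.round(s["tool_pos"],1),"shift",np.round(R.inv().apply(np.array([x,y,z])-s["tool_pos"]),1),"turn",np.round((R.inv()*T).as_rotvec(),3),"t",round(s["t"],2),"open",round(s["opening"],3))
E
python3 -c "
from h import *
go(623.5,-161,140)"
```

```text
at [228.4 580.5 239.2] shift [640.1 543.7 101.8] turn [ 0.005  0.001 -0.377] t 2.37 open 1.001
```

>>> play_rows --moves '[[0, [640, 544, 0], [0.005, 0.001, -0.377]], [0, [640, 544, 0], [0.005, 0.001, -0.377]], [0, [640, 544, 0], [0.005, 0.001, -0.377]], [0, [640, 544, 0], [0.005, 0.001, -0.377]], [0, [640, 544, 0], [0.005, 0.001, -0.377]], [0, [640, 544, 0], [0.005, 0.001, -0.377]], [0, [640, 544, 0], [0.005, 0.001, -0.377]], [0, [640, 544, 0], [0.005, 0.001, -0.377]], [0, [640, 544, 0], [0.005, 0.001, -0.377]], [0, [640, 544, 0], [0.005, 0.001, -0.377]], [0, [640, 544, 0], [0.005, 0.001, -0.377]], [0, [640, 544, 0], [0.005, 0.001, -0.377]], [0, [640, 544, 0], [0.005, 0.001, -0.377]], [0, [640, 544, 0], [0.005, 0.001, -0.377]], [0, [640, 544, 0], [0.005, 0.001, -0.377]], [0, [640, 544, 0], [0.005, 0.001, -0.377]], [0, [640, 544, 0], [0.005, 0.001, -0.377]], [0, [640, 544, 0], [0.005, 0.001, -0.377]], [0, [640, 544, 0], [0.005, 0.001, -0.377]], [0, [640, 544, 0], [0.005, 0.001, -0.377]]]'

```text
t: 4.03
tool_pos: [620.6, -156.3, 241.9]
orientation: [-0.0, 1.0, 0.0, 0.0]
contact_force: [0.8, 0.2, -0.2]
opening: 1.001
```

```bash
python3 -c "
from h import *
go(623.5,-161,80)"
```

```text
at [ 620.6 -156.3  241.9] shift [  2.8   4.8 161.9] turn [-0.    -0.001  0.   ] t 4.03 open 1.001
```

>>> play_rows --moves '[[0, [3, 5, 40], [0, 0, 0]], [0, [3, 5, 80], [0, 0, 0]], [0, [3, 5, 120], [0, 0, 0]], [0, [3, 5, 162], [0, 0, 0]], [0, [3, 5, 162], [0, 0, 0]], [0, [3, 5, 162], [0, 0, 0]]]'

```text
t: 4.53
tool_pos: [622.5, -161.5, 78.1]
orientation: [0.0, 1.0, 0.0, -0.002]
contact_force: [1.0, 0.0, 0.9]
opening: 0.999
```

```bash
python3 - <<'E'
from h import *
go(623.5,-161,80)
s=observe()["tool_pos"]
for n in("top","side"):
    p=optics.camera(n); im=p["image"][:,:,::-1].copy()
    u,v=proj(p,[623,-160,40])[0].astype(int)
    c=cv2.resize(im[v-80:v+60,u-90:u+90],None,fx=4,fy=4,interpolation=cv2.INTER_CUBIC)
    q=lambda X:tuple(int(t) for t in ((proj(p,X)[0]-[u-90,v-80])*4+2))
    cv2.circle(c,q(s),4,(0,0,255),-1)
    for z in(0,36): cv2.polylines(c,[np.array([q(X) for X in circ(623.5,-161,z,31)])],True,(0,255,255),1)
    cv2.imwrite(f"pics/pan_{n}.png",c)
E
```

```text
at [ 622.5 -161.5   78.1] shift [ 1.  -0.5 -1.9] turn [0.    0.005 0.001] t 4.53 open 0.999
```

View pics/pan_top.png

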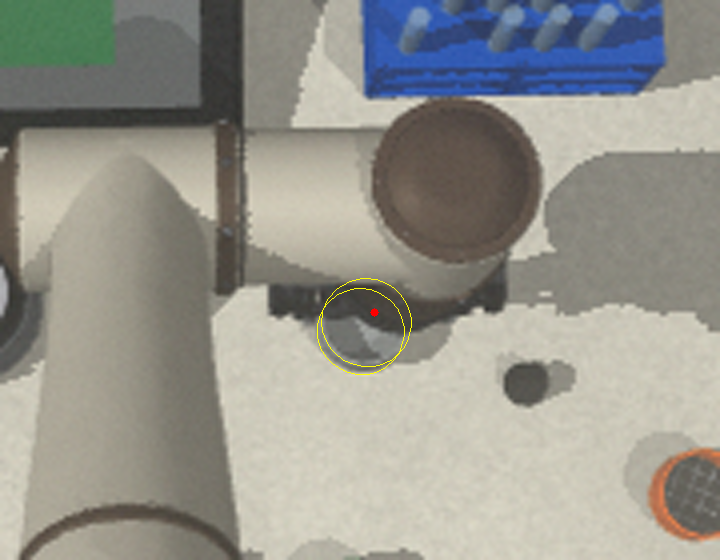

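View pics/pan_side.png

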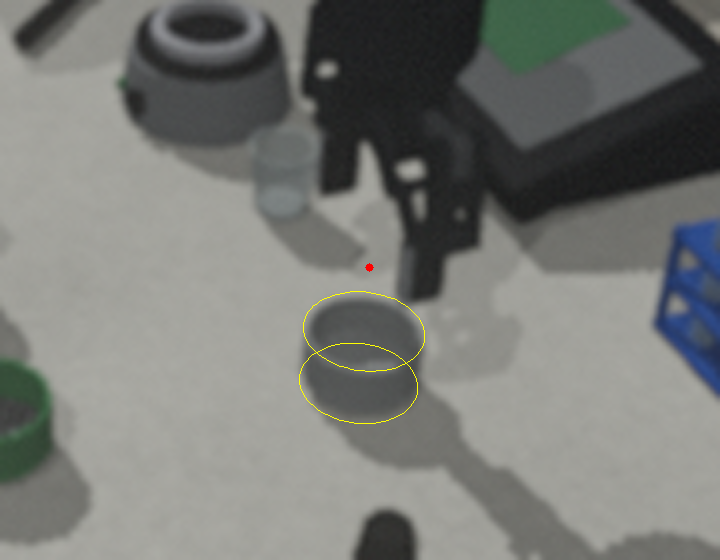

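>>> play_rows --moves '[[0, [1, -0.5, 20], [0, 0.005, 0]], [0, [1, -0.5, 45], [0, 0.005, 0]], [0, [1, -0.5, 65], [0, 0.005, 0]], [0, [1, -0.5, 73], [0, 0.005, 0]], [0, [1, -0.5, 73], [0, 0.005, 0]], [0.1, [1, -0.5, 73], [0, 0.005, 0]], [0.2, [1, -0.5, 73], [0, 0.005, 0]], [0.3, [1, -0.5, 73], [0, 0.005, 0]], [0.5, [1, -0.5, 73], [0, 0.005, 0]], [0.5, [1, -0.5, 73], [0, 0.005, 0]], [0.5, [1, -0.5, 73], [0, 0.005, 0]], [0.5, [1, -0.5, 73], [0, 0.005, 0]]]' --grip_force 40

```text
t: 5.63
tool_pos: [629.1, -161.2, 12.9]
orientation: [0.001, 1.0, 0.001, 0.008]
contact_force: [-0.9, 0.8, 5.1]
opening: 0.709
```

```bash
python3 - <<'E'
from h import *
go(623.5,-161,5)
p=optics.camera("side"); im=p["image"][:,:,::-1].copy()
u,v=proj(p,[623,-160,40])[0].astype(int)
cv2.imwrite("pics/pang.png",cv2.resize(im[v-70:v+70,u-90:u+90],None,fx=4,fy=4,interpolation=cv2.INTER_CUBIC))
E
```

```text
at [ 629.1 -161.2   12.9] shift [-5.7 -0.3  7.8] turn [ 0.002 -0.015  0.002] t 5.63 open 0.709
```

View pics/pang.png

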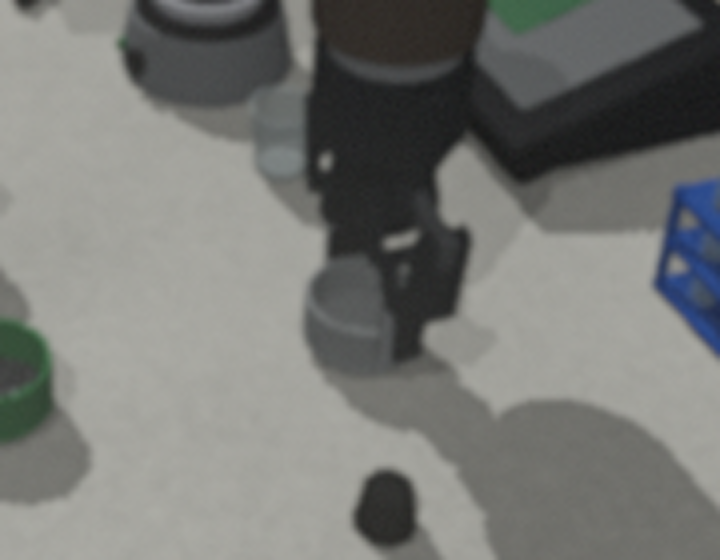

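```bash
python3 -c "
from h import *
s=observe();print(np.round(s['joint_pos'],3),np.round(s['dq'],3),np.round(s['tau'],1),s['contact_force'],s['torque'],s['tool_pos'])"
```

```text
[-0.002  0.633 -0.178  0.002 -0.744  1.573] [ 0.001  0.001  0.001 -0.001  0.001 -0.001] [ -0.2 -43.   13.    2.8   0.3   0. ] [-1.32077925  0.44724643  5.87093213] [ 0.12907031  0.24164891 -0.03519631] [ 629.13524777 -161.23212867   12.85616462]
```

>>> play_rows --moves '[[0.5, [0, 0, 0], [0, 0, 0]], [0.5, [0, 0, 0], [0, 0, 0]]]'

```text
t: 5.85
tool_pos: [630.2, -161.3, 14.5]
orientation: [0.001, 1.0, 0.001, 0.009]
contact_force: [-0.1, -0.0, -1.4]
opening: 0.711
```

>>> play_rows --moves '[[0.3, [0, 0, 0], [0, 0, 0]], [0.15, [0, 0, 0], [0, 0, 0]], [0.0, [0, 0, 0], [0, 0, 0]], [0, [0, 0, 0], [0, 0, 0]], [0, [0, 0, 0], [0, 0, 0]]]'

```text
t: 6.27
tool_pos: [630.1, -161.3, 14.4]
orientation: [0.001, 1.0, 0.001, 0.009]
contact_force: [-0.4, 0.3, -0.1]
opening: 0.998
```

```bash
python3 -c "
from h import *
go(623.5,-161,10)"
```

```text
at [ 630.1 -161.3   14.4] shift [-6.7 -0.3  4.2] turn [ 0.002 -0.018  0.003] t 6.27 open 0.998
```

>>> play_rows --moves '[[0, [-6.5, 0, 4], [0, -0.018, 0]], [0, [-6.5, 0, 4], [0, -0.018, 0]], [0, [-6.5, 0, 4], [0, -0.018, 0]], [0, [-6.5, 0, 4], [0, -0.018, 0]]]'

```text
t: 6.6
tool_pos: [623.6, -161.3, 10.1]
orientation: [0.001, 1.0, 0.001, -0.0]
contact_force: [-0.7, 0.0, 0.5]
opening: 1.0
```

```bash
python3 -c "
from h import *
go(623.5,-161,10);s=observe();print(s['contact_force'])"
```

```text
at [ 623.6 -161.3   10.1] shift [-0.1 -0.3  0.1] turn [0.002 0.    0.003] t 6.6 open 1.0
[-0.68005858  0.00161614  0.47322185]
```

>>> play_rows --moves '[[0.1, [0, 0, 0], [0, 0, 0]], [0.2, [0, 0, 0], [0, 0, 0]], [0.25, [0, 0, 0], [0, 0, 0]], [0.3, [0, 0, 0], [0, 0, 0]], [0.35, [0, 0, 0], [0, 0, 0]], [0.4, [0, 0, 0], [0, 0, 0]], [0.4, [0, 0, 0], [0, 0, 0]]]' --grip_force 30

```text
t: 7.18
tool_pos: [624.1, -161.3, 10.6]
orientation: [0.001, 1.0, 0.001, 0.0]
contact_force: [-0.2, 0.1, 3.8]
opening: 0.711
```

```bash
python3 -c "
from h import *
go(623.5,-161,10);s=observe();print(s['contact_force'])"
```

```text
at [ 624.1 -161.3   10.6] shift [-0.6 -0.4  0.6] turn [ 0.002 -0.001  0.003] t 7.18 open 0.711
[-0.1641033   0.11136743  3.8046349 ]
```

>>> play_rows --moves '[[0.4, [0, 0, -30], [0, 0, 0]], [0.4, [0, 0, -70], [0, 0, 0]], [0.4, [0, 0, -110], [0, 0, 0]], [0.4, [0, 0, -140], [0, 0, 0]], [0.4, [5, -40, -140], [0, 0, 0]], [0.4, [10, -80, -140], [0, 0, 0]], [0.4, [15, -120, -140], [0, 0, 0]], [0.4, [20, -160, -140], [0, 0, 0]], [0.4, [20, -200, -140], [0, 0, 0]], [0.4, [20, -240, -140], [0, 0, 0]], [0.4, [20, -265, -140], [0, 0, 0]], [0.4, [20, -279, -140], [0, 0, 0]], [0.4, [20, -280, -120], [0, 0, 0]], [0.4, [20, -280, -100], [0, 0, 0]], [0.4, [20, -280, -85], [0, 0, 0]], [0.4, [20, -280, -80], [0, 0, 0]], [0.4, [20, -280, -80], [0, 0, 0]], [0.4, [20, -280, -80], [0, 0, 0]]]'

```text
t: 8.68
tool_pos: [643.5, 118.4, 90.2]
orientation: [0.001, 1.0, 0.001, 0.0]
contact_force: [1.0, 0.2, -1.0]
opening: 0.718
```

```bash
python3 - <<'E'
from h import *
go(644.4,118.3,65)
s=observe()["tool_pos"]
for n in("top","side"):
    p=optics.camera(n); im=p["image"][:,:,::-1].copy()
    u,v=proj(p,[644,118,70])[0].astype(int)
    c=cv2.resize(im[v-75:v+65,u-90:u+90],None,fx=4,fy=4,interpolation=cv2.INTER_CUBIC)
    q=lambda X:tuple(int(t) for t in ((proj(p,X)[0]-[u-90,v-75])*4+2))
    cv2.imwrite(f"pics/shkb_{n}.png",c)
    for z in(8,36): cv2.polylines(c,[np.array([q(X) for X in circ(s[0],s[1],s[2]-10+z,31)])],True,(0,255,255),1)
    cv2.polylines(c,[np.array([q(X) for X in circ(644,118.3,60,36)])],True,(0,0,255),1)
    cv2.imwrite(f"pics/shkc_{n}.png",c)
E
```

```text
at [643.5 118.4  90.2] shift [ 0.8  0.  25.2] turn [ 0.002 -0.001  0.002] t 8.68 open 0.718
```

View pics/shkc_top.png

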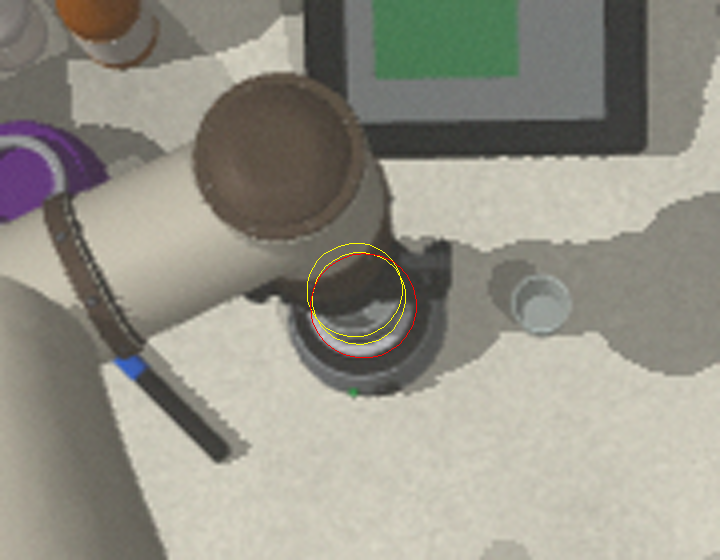

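View pics/shkc_side.png

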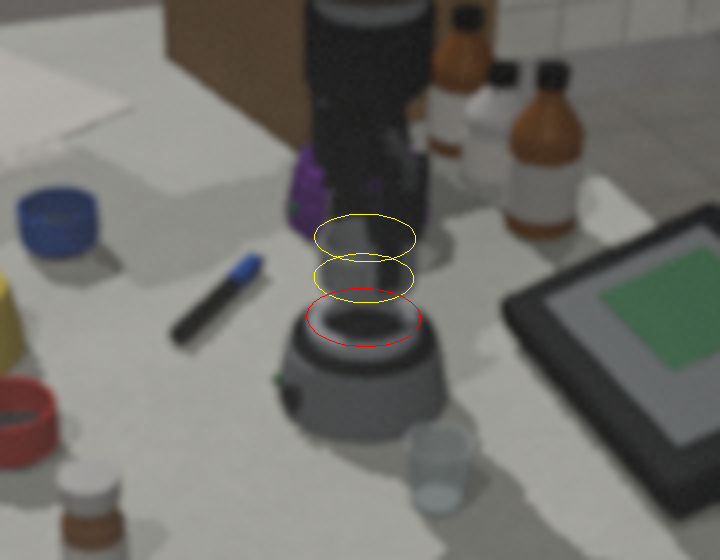

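>>> play_rows --moves '[[0.4, [0.5, 0, 12], [0, 0, 0]], [0.4, [0.5, 0, 20], [0, 0, 0]], [0.4, [0.5, 0, 24], [0, 0, 0]], [0.4, [0.5, 0, 27], [0, 0, 0]], [0.4, [0.5, 0, 27], [0, 0, 0]], [0.4, [0.5, 0, 27], [0, 0, 0]]]'

```text
t: 9.28
tool_pos: [644.7, 118.7, 64.0]
orientation: [0.001, 1.0, 0.001, 0.001]
contact_force: [-0.9, 0.1, -0.3]
opening: 0.715
```

```bash
cat >>h.py <<'E'
def crop(name,n,X,circles=(),w=90,h=70):
    p=optics.camera(n); im=p["image"][:,:,::-1].copy()
    u,v=proj(p,X)[0].astype(int); u=max(u,w); v=max(v,h)
    c=cv2.resize(im[v-h:v+h,u-w:u+w],None,fx=4,fy=4,interpolation=cv2.INTER_CUBIC)
    for k in circles: cv2.polylines(c,[((proj(p,circ(*k))-[u-w,v-h])*4+2).astype(int)],True,(0,255,255),1)
    cv2.imwrite(f"pics/{name}.png",c); return p
E
python3 - <<'E'
from h import *
go(644.4,118.3,62); print(observe()["contact_force"])
crop("d1","side",[644,118,70])
E
```

```text
at [644.7 118.7  64. ] shift [-0.3  0.4  2. ] turn [ 0.002 -0.003  0.003] t 9.28 open 0.715
[-0.90478292  0.13832002 -0.31064914]
```

View pics/d1.png

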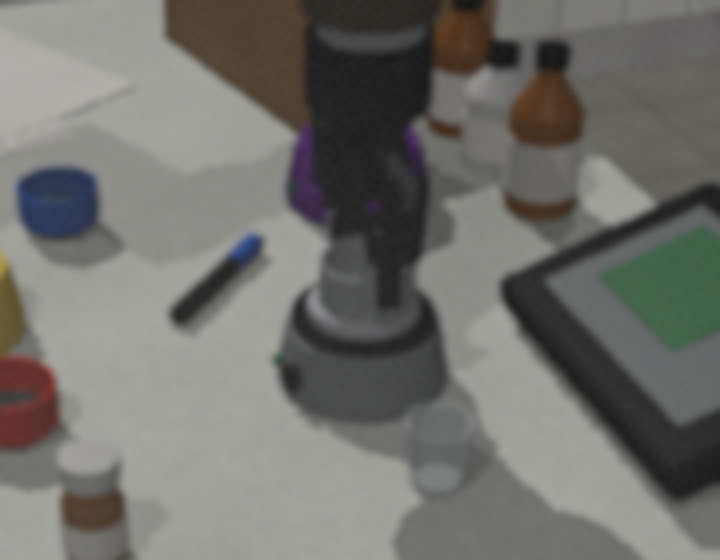

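>>> play_rows --moves '[[0.4, [0, 0, 1.5], [0, 0, 0]], [0.3, [0, 0, 1.5], [0, 0, 0]], [0.2, [0, 0, 1.5], [0, 0, 0]], [0.1, [0, 0, 1.5], [0, 0, 0]], [0, [0, 0, 1.5], [0, 0, 0]], [0, [0, 0, 1.5], [0, 0, 0]], [0, [0, 0, -10], [0, 0, 0]], [0, [0, 0, -40], [0, 0, 0]], [0, [0, 0, -80], [0, 0, 0]], [0, [0, 0, -100], [0, 0, 0]], [0, [-35, -66, -100], [0, 0, 0]], [0, [-70, -132, -100], [0, 0, 0]], [0, [-105, -198, -100], [0, 0, 0]], [0, [-141, -264, -100], [0, 0, 0]], [0, [-141, -264, -100], [0, 0, 0]], [0, [-141, -264, -100], [0, 0, 0]], [0, [-141, -264, -100], [0, 0, 0]], [0, [-141, -264, -100], [0, 0, 0]], [0, [-141, -264, -100], [0, 0, 0]]]'

```text
t: 10.92
tool_pos: [501.5, 385.2, 164.4]
orientation: [0.0, 1.0, 0.004, 0.002]
contact_force: [0.9, -0.6, -0.1]
opening: 1.003
```

```bash
python3 - <<'E'
from h import *
go(503.6,383,80)
for n in("top","side"):
    p=crop("e_"+n,n,[644,118,80])
    for q in ("pan",):
        for c,m in masks(p,q,(644,118),100)[:1]: print(n,q,c,fit(p,m,[(8,31),(36,31)],(644,118),52))
    print(ring(p,(644,118),88,28,31))
E
```

```text
at [501.5 385.2 164.4] shift [ 1.7  2.2 84.4] turn [ 0.    -0.004  0.007] t 10.92 open 1.003
top pan 0.88 (array([646.01255832, 120.42432562]), 461.66354851890355, np.int64(433))
(array([636.36837348, 118.58602643]), np.float64(30.010559053540554))
side pan 0.88 (array([644.89448096, 113.45390952]), 483.14466007240117, np.int64(457))
(array([643.98302288, 117.62191043]), np.float64(7.337720503314408))
```

View pics/e_top.png

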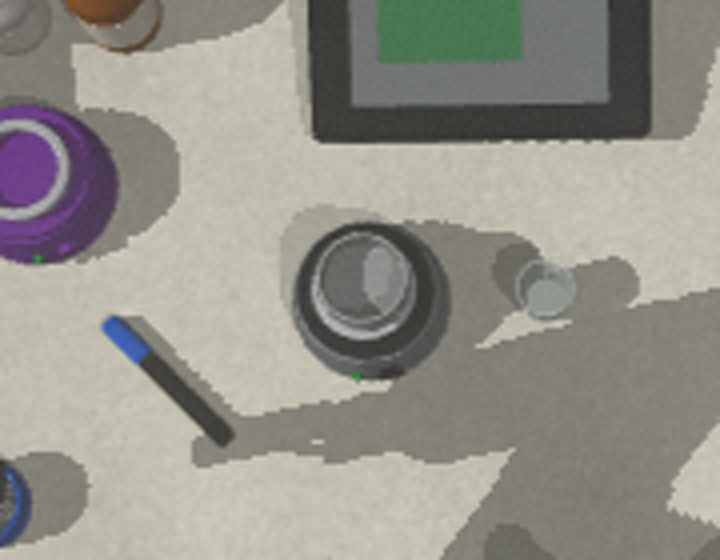

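View pics/e_side.png

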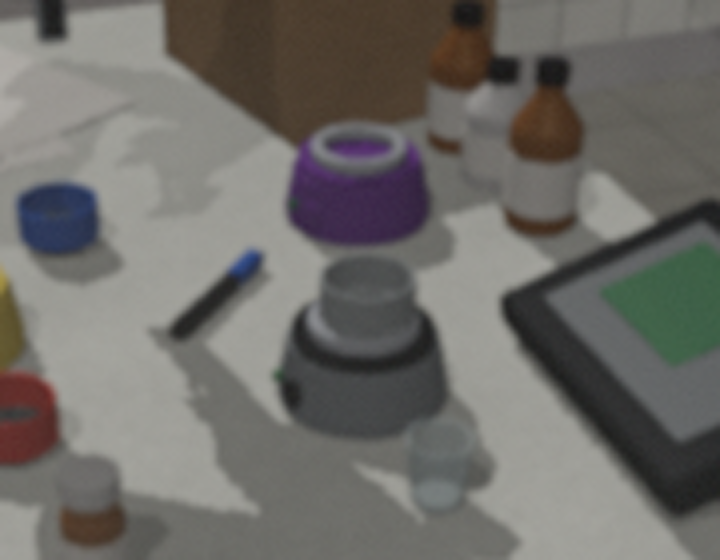

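>>> play_rows --moves '[[0, [1.5, 2, 40], [0, -0.004, 0.007]], [0, [1.5, 2, 80], [0, -0.004, 0.007]], [0, [1.5, 2, 110], [0, -0.004, 0.007]], [0, [1.5, 2, 130], [0, -0.004, 0.007]], [0, [1.5, 2, 130], [0, -0.004, 0.007]], [0, [1.5, 2, 130], [0, -0.004, 0.007]]]'

```text
t: 11.62
tool_pos: [506.2, 377.3, 33.3]
orientation: [0.002, 1.0, -0.004, -0.001]
contact_force: [0.8, 0.3, 0.8]
opening: 1.0
```

```bash
python3 - <<'E'
from h import *
go(503.6,383,10)
E
```

```text
at [506.2 377.3  33.3] shift [-2.6 -5.7 23.3] turn [ 0.004  0.002 -0.008] t 11.62 open 1.0
```

>>> play_rows --moves '[[0, [-2.5, -5.5, 0], [0.004, 0.002, -0.008]], [0, [-2.5, -5.5, 0], [0.004, 0.002, -0.008]], [0, [-2.5, -5.5, 0], [0.004, 0.002, -0.008]]]'

```text
t: 11.87
tool_pos: [504.6, 383.8, 35.4]
orientation: [-0.002, 1.0, 0.0, 0.001]
contact_force: [0.7, 0.1, 0.3]
opening: 0.999
```

```bash
python3 - <<'E'
from h import *
go(503.6,383,10)
for n in ("top","side"): crop("f_"+n,n,[503,383,36],[(503.6,383,36,31)])
E
```

```text
at [504.6 383.8  35.4] shift [-1.1  0.9 25.4] turn [-0.003 -0.003  0.   ] t 11.87 open 0.999
```

View pics/f_side.png

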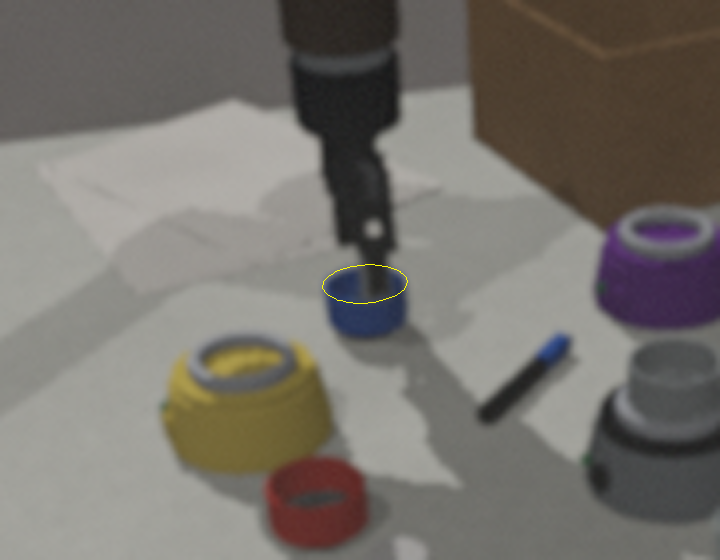

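View pics/f_top.png

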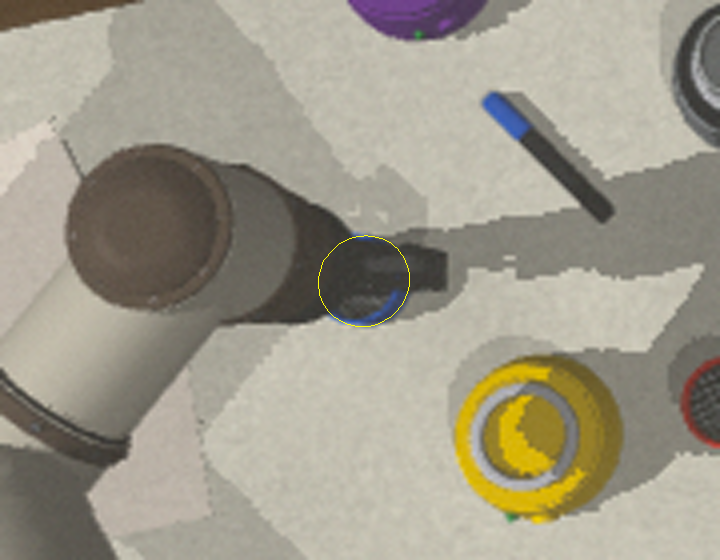

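>>> play_rows --moves '[[0, [-1, 1, 12], [-0.003, -0.003, 0]], [0, [-1, 1, 22], [-0.003, -0.003, 0]], [0, [-1, 1, 25], [-0.003, -0.003, 0]], [0, [-1, 1, 25], [-0.003, -0.003, 0]]]'

```text
t: 12.3
tool_pos: [502.3, 381.5, 7.7]
orientation: [0.002, 1.0, 0.0, -0.002]
contact_force: [0.6, -0.0, 0.4]
opening: 1.004
```

```bash
python3 - <<'E'
from h import *
go(503.6,383,10);print(observe()["contact_force"])
E
```

```text
at [502.3 381.5   7.7] shift [ 1.3 -1.5 -2.3] turn [0.004 0.004 0.   ] t 12.3 open 1.004
[ 0.62717152 -0.04946722  0.35802103]
```

>>> play_rows --moves '[[0, [1, -1, -1.5], [0.002, 0.002, 0]], [0, [1, -1, -1.5], [0.002, 0.002, 0]], [0.1, [1, -1, -1.5], [0.002, 0.002, 0]], [0.2, [1, -1, -1.5], [0.002, 0.002, 0]], [0.25, [1, -1, -1.5], [0.002, 0.002, 0]], [0.3, [1, -1, -1.5], [0.002, 0.002, 0]], [0.35, [1, -1, -1.5], [0.002, 0.002, 0]], [0.4, [1, -1, -1.5], [0.002, 0.002, 0]], [0.4, [1, -1, -1.5], [0.002, 0.002, 0]]]'

```text
t: 13.05
tool_pos: [503.8, 383.1, 10.2]
orientation: [0.0, 1.0, 0.0, -0.0]
contact_force: [0.1, 1.1, 4.5]
opening: 0.718
```

```bash
python3 - <<'E'
from h import *
go(503.6,383,10);print(observe()["contact_force"])
E
```

```text
at [503.8 383.1  10.2] shift [-0.2  0.1  0.2] turn [0.    0.    0.001] t 13.05 open 0.718
[0.10318196 1.12674326 4.45390394]
```

>>> play_rows --moves '[[0.4, [0, 0, -30], [0, 0, 0]], [0.4, [0, 0, -70], [0, 0, 0]], [0.4, [0, 0, -110], [0, 0, 0]], [0.4, [0, 0, -150], [0, 0, 0]], [0.4, [18, 34, -150], [0, 0, 0]], [0.4, [36, 68, -150], [0, 0, 0]], [0.4, [54, 102, -150], [0, 0, 0]], [0.4, [72, 136, -150], [0, 0, 0]], [0.4, [90, 170, -150], [0, 0, 0]], [0.4, [108, 204, -150], [0, 0, 0]], [0.4, [126, 238, -150], [0, 0, 0]], [0.4, [138, 260, -150], [0, 0, 0]], [0.4, [141, 265, -150], [0, 0, 0]], [0.4, [141, 265, -150], [0, 0, 0]], [0.4, [141, 265, -130], [0, 0, 0]], [0.4, [141, 265, -110], [0, 0, 0]], [0.4, [141, 265, -102], [0, 0, 0]], [0.4, [141, 265, -102], [0, 0, 0]], [0.4, [141, 265, -102], [0, 0, 0]]]'

```text
t: 14.63
tool_pos: [644.6, 119.1, 112.0]
orientation: [0.0, 1.0, 0.001, -0.001]
contact_force: [-0.4, 0.5, -1.1]
opening: 0.723
```

```bash
python3 - <<'E'
from h import *
go(645,118,90)
x,y,z=observe()["tool_pos"]
for n in ("top","side"): crop("g_"+n,n,[644,118,90],[(x,y,z+26,31),(x,y,z-2,31),(645,118,88,31)])
E
```

```text
at [644.6 119.1 112. ] shift [ 0.4  1.  22. ] turn [0.001 0.001 0.002] t 14.63 open 0.723
```

View pics/g_side.png

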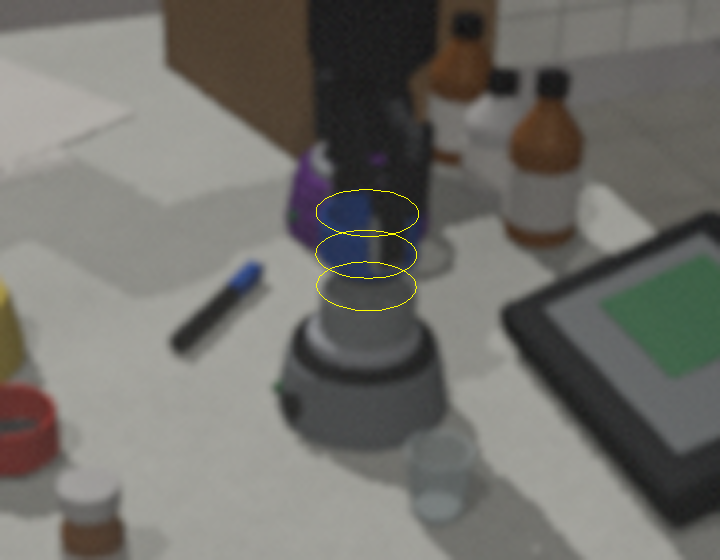

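View pics/g_top.png

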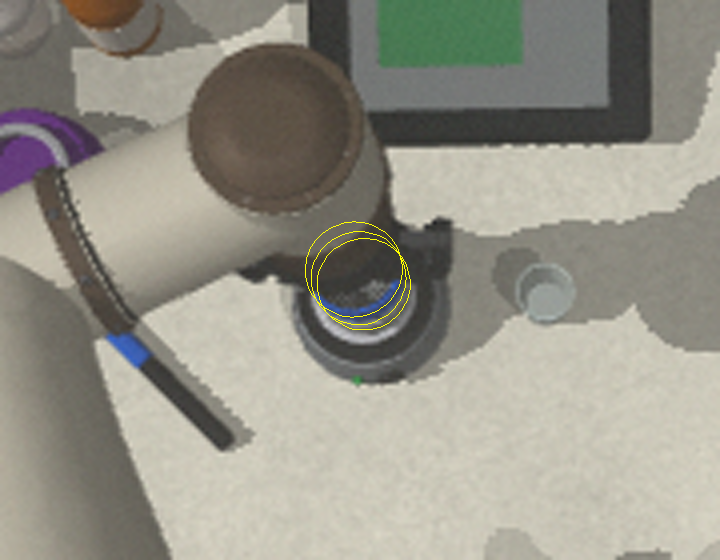

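>>> play_rows --moves '[[0.4, [0.4, 0.6, 8], [0, 0, 0]], [0.4, [0.4, 0.6, 14], [0, 0, 0]], [0.4, [0.4, 0.6, 18], [0, 0, 0]], [0.4, [0.4, 0.6, 21], [0, 0, 0]], [0.4, [0.4, 0.6, 21], [0, 0, 0]], [0.4, [0.4, 0.6, 21], [0, 0, 0]]]'

```text
t: 15.23
tool_pos: [646.0, 118.4, 92.2]
orientation: [0.0, 1.0, 0.001, 0.001]
contact_force: [0.6, -0.5, -1.5]
opening: 0.718
```

```bash
python3 - <<'E'
from h import *
go(645,118,90); print(observe()["contact_force"])
E
```

```text
at [646.  118.4  92.2] shift [-1.   0.4  2.2] turn [ 0.    -0.001  0.002] t 15.23 open 0.718
[ 0.63813355 -0.4760815  -1.46507137]
```

>>> play_rows --moves '[[0.4, [-0.5, 0, 1.5], [0, 0, 0]], [0.3, [-0.5, 0, 1.5], [0, 0, 0]], [0.2, [-0.5, 0, 1.5], [0, 0, 0]], [0.1, [-0.5, 0, 1.5], [0, 0, 0]], [0, [-0.5, 0, 1.5], [0, 0, 0]], [0, [-0.5, 0, 1.5], [0, 0, 0]], [0, [0, 0, -10], [0, 0, 0]], [0, [0, 0, -40], [0, 0, 0]], [0, [0, 0, -80], [0, 0, 0]], [0, [-26, 31, -80], [0, 0, 0]], [0, [-52, 63, -80], [0, 0, 0]], [0, [-78, 94, -80], [0, 0, 0]], [0, [-104, 126, -80], [0, 0, 0]], [0, [-130, 157, -80], [0, 0, 0]], [0, [-156, 188, -80], [0, 0, 0]], [0, [-182, 220, -80], [0, 0, 0]], [0, [-205, 250, -80], [0, 0, 0]], [0, [-217, 263, -80], [0, 0, 0]], [0, [-217, 263, -80], [0, 0, 0]], [0, [-217, 263, -80], [0, 0, 0]]]'

```text
t: 16.9
tool_pos: [429.4, -145.7, 173.2]
orientation: [0.0, 1.0, 0.0, 0.002]
contact_force: [0.8, -0.1, -0.4]
opening: 1.0
```

```bash
sed -i 's/-c,x0)/-c,x0,diff_step=3e-3)/' h.py; python3 - <<'E'
from h import *
go(429,-145,60)
for n in("top","side"):
    p=crop("k_"+n,n,[645,118,100])
    for q,g,prof,z in(("pan",(645,118),[(8,31),(28,31)],52),("fine",(645,118),[(8,31),(36,31)],80),("medium",(429,-145),PIECE,0),("coarse",(501,-390),PIECE,0)):
        for c,m in masks(p,q,g,100)[:1]: print(n,q,round(c,2),[np.round(k,1) for k in fit(p,m,prof,g,z)])
E
```

```text
at [ 429.4 -145.7  173.2] shift [ -0.8  -0.7 113.2] turn [ 0.    -0.004  0.   ] t 16.9 open 1.0
top pan 0.27 [array([653.8, 122. ]), np.float64(443.3), np.int64(469)]
top coarse 0.77 [array([ 500.5, -388. ]), np.float64(461.7), np.int64(446)]
side pan 0.46 [array([637.6,  97.1]), np.float64(427.0), np.int64(216)]
side fine 0.72 [array([645.1, 111.9]), np.float64(494.4), np.int64(448)]
side medium 0.72 [array([ 429.5, -149.5]), np.float64(867.7), np.int64(824)]
side coarse 0.86 [array([ 500., -392.]), np.float64(1477.0), np.int64(1477)]
```

View pics/k_top.png

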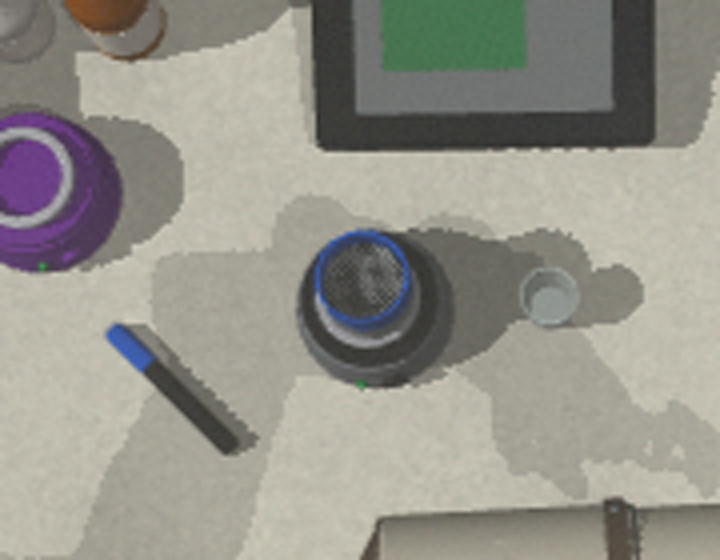

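View pics/k_side.png

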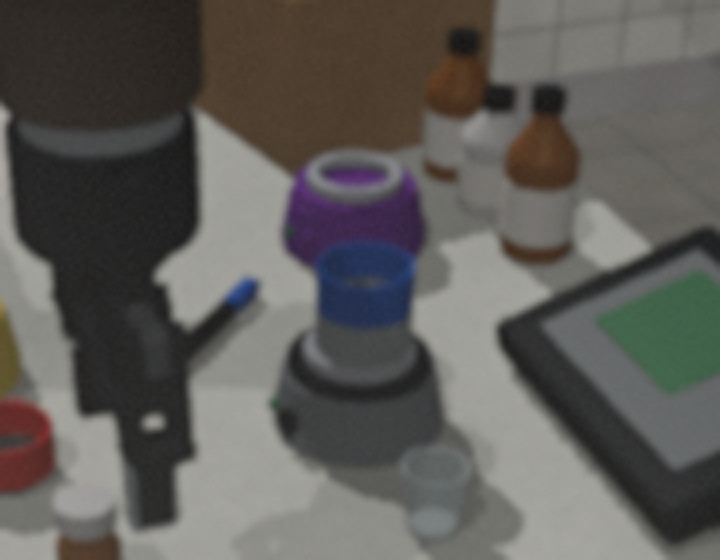

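>>> play_rows --moves '[[0, [0, 0.5, 40], [0, -0.004, 0]], [0, [0, 0.5, 80], [0, -0.004, 0]], [0, [0, 0.5, 110], [0, -0.004, 0]], [0, [0, 0.5, 125], [0, -0.004, 0]], [0, [0, 0.5, 125], [0, -0.004, 0]], [0, [0, 0.5, 125], [0, -0.004, 0]]]'

```text
t: 17.9
tool_pos: [429.6, -145.2, 46.4]
orientation: [0.0, 1.0, 0.002, -0.002]
contact_force: [-0.1, 0.6, 1.3]
opening: 1.0
```

```bash
python3 - <<'E'
from h import *
go(429,-146,10)
for n in("top","side"):
    p=crop("m_"+n,n,[429,-146,40],[(429,-146,36,31)])
E
```

```text
at [ 429.6 -145.2   46.4] shift [-0.5  0.8 36.4] turn [0.    0.005 0.003] t 17.9 open 1.0
```

View pics/m_top.png

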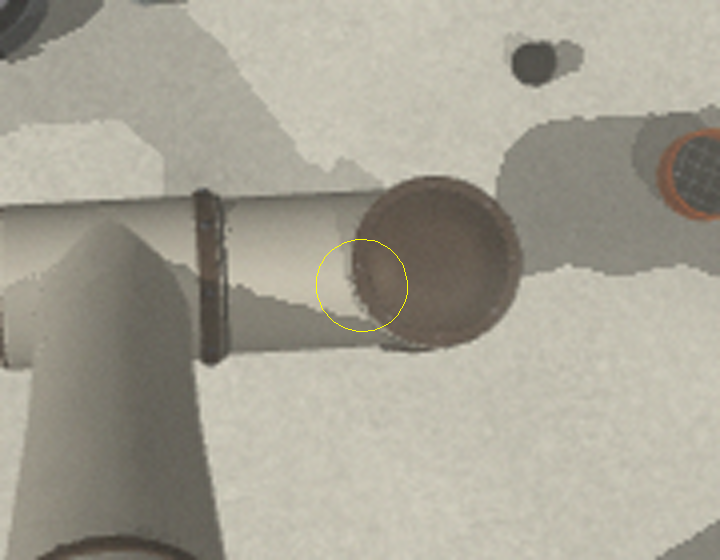

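View pics/m_side.png

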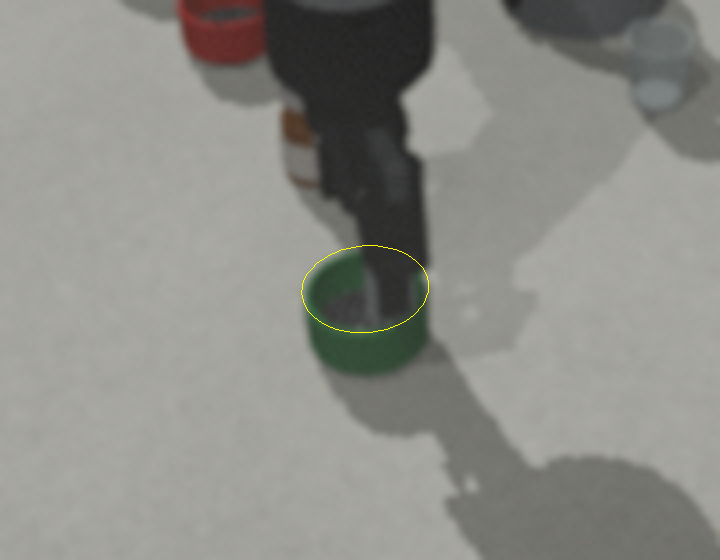

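>>> play_rows --moves '[[0, [-0.5, 1, 12], [0, 0.003, 0]], [0, [-0.5, 1, 24], [0, 0.003, 0]], [0, [-0.5, 1, 32], [0, 0.003, 0]], [0, [-0.5, 1, 36], [0, 0.003, 0]], [0, [-0.5, 1, 36], [0, 0.003, 0]], [0, [-0.5, 1, 36], [0, 0.003, 0]]]'

```text
t: 18.5
tool_pos: [431.0, -146.2, 12.5]
orientation: [0.0, 1.0, 0.002, 0.002]
contact_force: [0.1, -0.5, 0.7]
opening: 1.001
```

```bash
python3 - <<'E'
from h import *
go(429,-146,10);print(observe()["contact_force"])
E
```

```text
at [ 431.  -146.2   12.5] shift [-2.  -0.2  2.5] turn [ 0.    -0.004  0.003] t 18.5 open 1.001
[ 0.11219795 -0.47577541  0.66175547]
```

>>> play_rows --moves '[[0, [-1.5, 0, 2], [0, -0.003, 0.003]], [0, [-1.5, 0, 2], [0, -0.003, 0.003]], [0.1, [-1.5, 0, 2], [0, -0.003, 0.003]], [0.2, [-1.5, 0, 2], [0, -0.003, 0.003]], [0.25, [-1.5, 0, 2], [0, -0.003, 0.003]], [0.3, [-1.5, 0, 2], [0, -0.003, 0.003]], [0.35, [-1.5, 0, 2], [0, -0.003, 0.003]], [0.4, [-1.5, 0, 2], [0, -0.003, 0.003]], [0.4, [-1.5, 0, 2], [0, -0.003, 0.003]]]'

```text
t: 19.25
tool_pos: [429.7, -146.2, 11.1]
orientation: [0.0, 1.0, 0.0, 0.001]
contact_force: [-1.4, 0.0, 5.2]
opening: 0.715
```

```bash
python3 - <<'E'
from h import *
go(645,118,150);print(observe()["contact_force"])
E
```

```text
at [ 429.7 -146.2   11.1] shift [ 215.6 -264.  -138.9] turn [ 0.001 -0.001  0.001] t 19.25 open 0.715
[-1.41094895  0.03251595  5.21602715]
```

>>> play_rows --moves '[[0.4, [0, 0, -30], [0, 0, 0]], [0.4, [0, 0, -70], [0, 0, 0]], [0.4, [0, 0, -110], [0, 0, 0]], [0.4, [0, 0, -150], [0, 0, 0]], [0.4, [0, 0, -180], [0, 0, 0]], [0.4, [24, -29, -180], [0, 0, 0]], [0.4, [48, -58, -180], [0, 0, 0]], [0.4, [72, -88, -180], [0, 0, 0]], [0.4, [96, -117, -180], [0, 0, 0]], [0.4, [120, -147, -180], [0, 0, 0]], [0.4, [144, -176, -180], [0, 0, 0]], [0.4, [168, -205, -180], [0, 0, 0]], [0.4, [192, -235, -180], [0, 0, 0]], [0.4, [210, -258, -180], [0, 0, 0]], [0.4, [216, -264, -180], [0, 0, 0]], [0.4, [216, -264, -160], [0, 0, 0]], [0.4, [216, -264, -140], [0, 0, 0]], [0.4, [216, -264, -130], [0, 0, 0]], [0.4, [216, -264, -130], [0, 0, 0]], [0.4, [216, -264, -130], [0, 0, 0]]]'

```text
t: 20.92
tool_pos: [645.1, 117.4, 140.9]
orientation: [0.001, 1.0, 0.0, 0.0]
contact_force: [0.3, -0.6, 0.4]
opening: 0.713
```

```bash
python3 - <<'E'
from h import *
go(645.5,118,119)
x,y,z=observe()["tool_pos"]
for n in ("top","side"): crop("n_"+n,n,[644,118,110],[(x,y,z+25,31),(x,y,z-3,31),(645,118,116,31)])
E
```

```text
at [645.1 117.4 140.9] shift [ 0.4 -0.6 21.9] turn [ 0.001 -0.     0.   ] t 20.92 open 0.713
```

View pics/n_side.png

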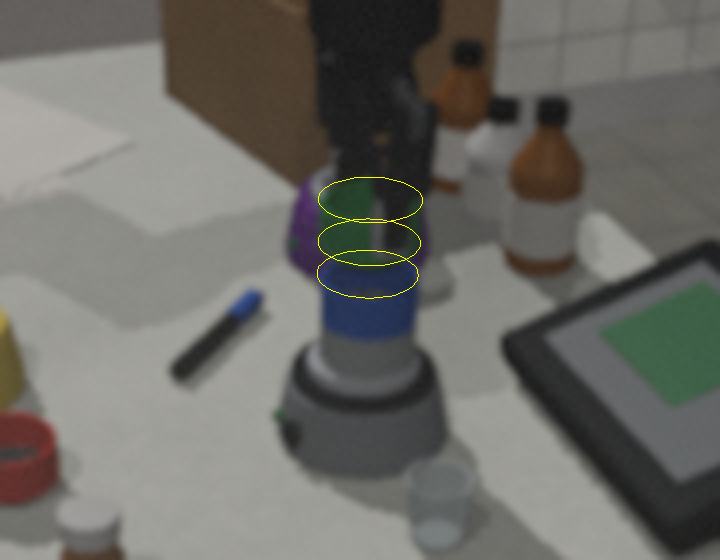

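View pics/n_top.png

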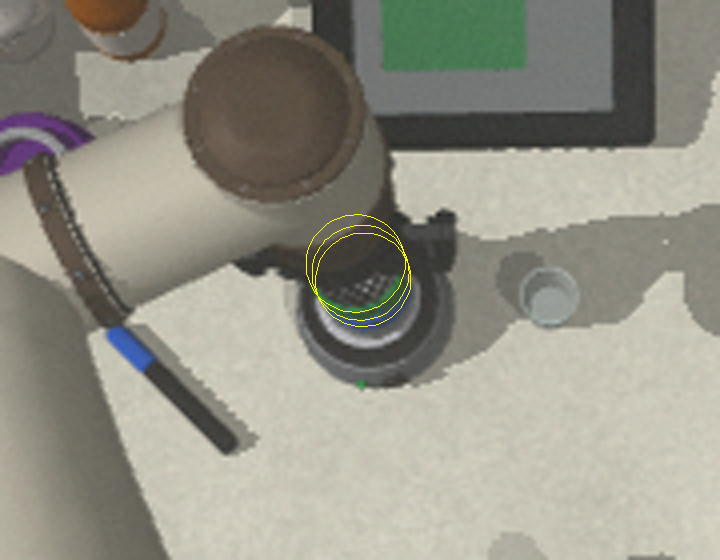

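Green is centred over blue in both views (side about (368,225) over (368,300)). Lowering.

>>> play_rows --moves '[[0.4, [0.4, -0.6, 8], [0, 0, 0]], [0.4, [0.4, -0.6, 14], [0, 0, 0]], [0.4, [0.4, -0.6, 18], [0, 0, 0]], [0.4, [0.4, -0.6, 21], [0, 0, 0]], [0.4, [0.4, -0.6, 21], [0, 0, 0]], [0.4, [0.4, -0.6, 21], [0, 0, 0]]]'

```text
t: 21.52
tool_pos: [646.5, 118.4, 121.3]
orientation: [0.0, 1.0, 0.0, 0.001]
contact_force: [-0.8, 0.4, -0.3]
opening: 0.712
```

```bash
python3 - <<'E'
from h import *
go(645.5,118,119); print(observe()["contact_force"])
E
```

```text
at [646.5 118.4 121.3] shift [-1.   0.4  2.3] turn [ 0.    -0.003  0.001] t 21.52 open 0.712
[-0.7595503   0.39876735 -0.28671622]
```

>>> play_rows --moves '[[0.4, [-0.5, 0, 1.5], [0, 0, 0]], [0.3, [-0.5, 0, 1.5], [0, 0, 0]], [0.2, [-0.5, 0, 1.5], [0, 0, 0]], [0.1, [-0.5, 0, 1.5], [0, 0, 0]], [0, [-0.5, 0, 1.5], [0, 0, 0]], [0, [-0.5, 0, 1.5], [0, 0, 0]], [0, [0, 0, -10], [0, 0, 0]], [0, [0, 0, -40], [0, 0, 0]], [0, [0, 0, -70], [0, 0, 0]], [0, [-11, 38, -70], [0, 0, 0]], [0, [-22, 76, -70], [0, 0, 0]], [0, [-33, 114, -70], [0, 0, 0]], [0, [-44, 152, -70], [0, 0, 0]], [0, [-55, 190, -70], [0, 0, 0]], [0, [-66, 228, -70], [0, 0, 0]], [0, [-77, 266, -70], [0, 0, 0]], [0, [-77, 266, -70], [0, 0, 0]], [0, [-77, 266, -70], [0, 0, 0]]]'

```text
t: 23.02
tool_pos: [569.1, -149.7, 192.4]
orientation: [0.0, 1.0, -0.002, 0.002]
contact_force: [0.7, 0.5, 0.4]
opening: 0.998
```

```bash
python3 - <<'E'
from h import *
go(500.3,-390,100)
for n in("top","side"):
    p=crop("o_"+n,n,[645,118,110])
    for q,g,prof,z in(("medium",(645,118),[(8,31),(36,31)],108),("coarse",(501,-390),PIECE,0)):
        for c,m in masks(p,q,g,100)[:1]: print(n,q,round(c,2),[np.round(k,1) for k in fit(p,m,prof,g,z)])
E
```

```text
at [ 569.1 -149.7  192.4] shift [-68.4 240.4  92.3] turn [ 0.001 -0.004 -0.003] t 23.02 open 0.998
top medium 0.65 [array([646.7, 132.2]), np.float64(508.8), np.int64(232)]
top coarse 0.83 [array([ 499.9, -389.1]), np.float64(461.9), np.int64(438)]
side medium 0.6 [array([625.8, 111.3]), np.float64(510.7), np.int64(172)]
side coarse 0.74 [array([ 500.3, -392.1]), np.float64(1477.1), np.int64(1442)]
```

View pics/o_top.png

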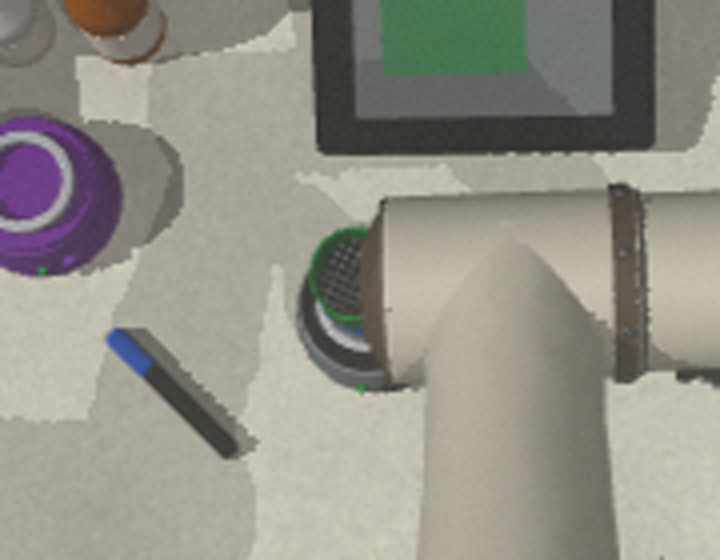

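View pics/o_side.png

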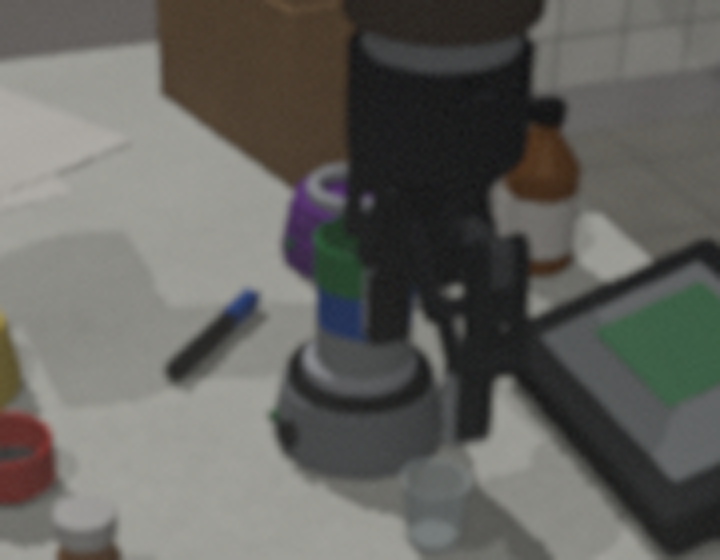

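Green appears seated (equal bands of green and blue at side (340,262)/(340,318)). On to the orange, est. (500.2,-390.5).

>>> play_rows --moves '[[0, [-11, 40, 0], [0, -0.003, -0.003]], [0, [-22, 80, 0], [0, -0.003, -0.003]], [0, [-34, 120, 0], [0, -0.003, -0.003]], [0, [-45, 160, 0], [0, -0.003, -0.003]], [0, [-57, 200, 0], [0, -0.003, -0.003]], [0, [-68, 240, 0], [0, -0.003, -0.003]], [0, [-68, 240, 20], [0, -0.003, -0.003]], [0, [-68, 240, 60], [0, -0.003, -0.003]], [0, [-68, 240, 100], [0, -0.003, -0.003]], [0, [-68, 240, 140], [0, -0.003, -0.003]], [0, [-68, 240, 147], [0, -0.003, -0.003]], [0, [-68, 240, 147], [0, -0.003, -0.003]], [0, [-68, 240, 147], [0, -0.003, -0.003]]]'

```text
t: 24.4
tool_pos: [504.7, -386.9, 45.6]
orientation: [0.001, 1.0, 0.004, 0.001]
contact_force: [1.0, -0.0, 0.7]
opening: 0.997
```

```bash
python3 - <<'E'
from h import *
go(500.2,-390.5,10)
p=crop("p_side","side",[500,-390,40],[(500.2,-390.5,36,31)])
p=crop("q_side","side",[645,118,110])
E
```

```text
at [ 504.7 -386.9   45.6] shift [-4.5  3.5 35.6] turn [ 0.002 -0.001  0.008] t 24.4 open 0.997
```

View pics/p_side.png

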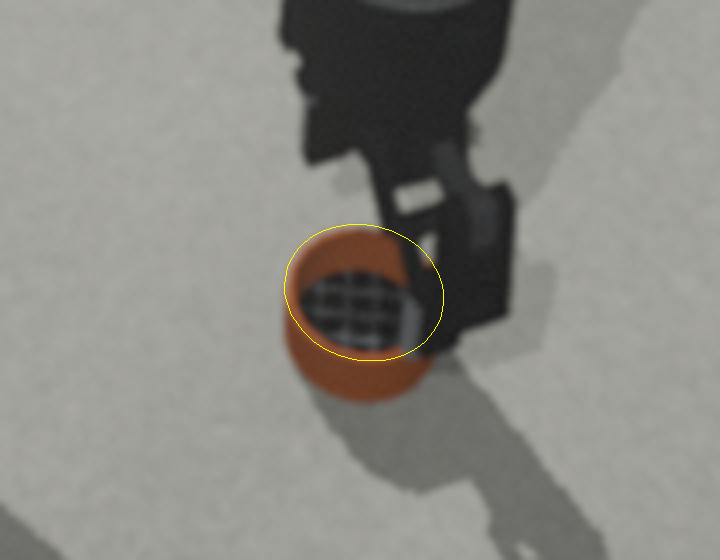

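View pics/q_side.png

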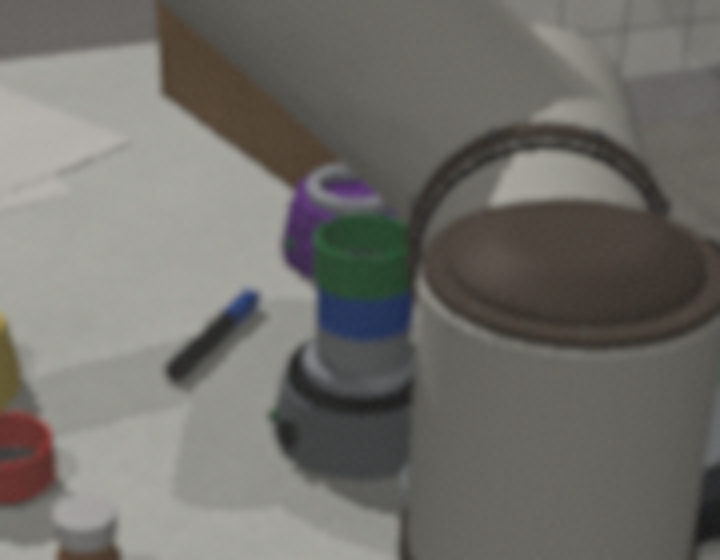

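>>> play_rows --moves '[[0, [-4, 3, 0], [0.001, 0, 0.005]], [0, [-4, 3, 0], [0.001, 0, 0.005]], [0, [-4, 3, 12], [0.001, 0, 0.005]], [0, [-4, 3, 24], [0.001, 0, 0.005]], [0, [-4, 3, 32], [0.001, 0, 0.005]], [0, [-4, 3, 35], [0.001, 0, 0.005]], [0, [-4, 3, 35], [0.001, 0, 0.005]], [0, [-4, 3, 35], [0.001, 0, 0.005]]]'

```text
t: 25.17
tool_pos: [501.4, -390.5, 11.7]
orientation: [0.001, 1.0, 0.001, 0.002]
contact_force: [-0.5, 0.1, -0.0]
opening: 1.0
```

```bash
python3 - <<'E'
from h import *
go(500.2,-390.5,10);print(observe()["contact_force"])
E
```

```text
at [ 501.4 -390.5   11.7] shift [-1.3 -0.   1.6] turn [ 0.002 -0.004  0.002] t 25.17 open 1.0
[-0.4579212   0.14001488 -0.03837805]
```

>>> play_rows --moves '[[0, [-1, 0, 1], [0.001, -0.003, 0.001]], [0, [-1, 0, 1], [0.001, -0.003, 0.001]], [0.1, [-1, 0, 1], [0.001, -0.003, 0.001]], [0.2, [-1, 0, 1], [0.001, -0.003, 0.001]], [0.25, [-1, 0, 1], [0.001, -0.003, 0.001]], [0.3, [-1, 0, 1], [0.001, -0.003, 0.001]], [0.35, [-1, 0, 1], [0.001, -0.003, 0.001]], [0.4, [-1, 0, 1], [0.001, -0.003, 0.001]], [0.4, [-1, 0, 1], [0.001, -0.003, 0.001]]]'

```text
t: 25.92
tool_pos: [500.9, -390.7, 11.3]
orientation: [0.001, 1.0, 0.001, 0.001]
contact_force: [-1.0, 0.5, 4.2]
opening: 0.712
```

```bash
python3 - <<'E'
from h import *
go(645.5,118,200);print(observe()["contact_force"])
E
```

```text
at [ 500.9 -390.7   11.3] shift [ 145.7 -508.2 -189.2] turn [ 0.002 -0.002  0.001] t 25.92 open 0.712
[-1.03683946  0.52936084  4.19088237]
```

>>> play_rows --moves '[[0.4, [0, 0, -30], [0, 0, 0]], [0.4, [0, 0, -70], [0, 0, 0]], [0.4, [0, 0, -110], [0, 0, 0]], [0.4, [0, 0, -150], [0, 0, 0]], [0.4, [0, 0, -190], [0, 0, 0]], [0.4, [11, -38, -200], [0, 0, 0]], [0.4, [22, -76, -200], [0, 0, 0]], [0.4, [33, -114, -200], [0, 0, 0]], [0.4, [44, -152, -200], [0, 0, 0]], [0.4, [55, -190, -200], [0, 0, 0]], [0.4, [66, -228, -200], [0, 0, 0]], [0.4, [77, -266, -200], [0, 0, 0]], [0.4, [88, -304, -200], [0, 0, 0]], [0.4, [99, -342, -200], [0, 0, 0]], [0.4, [110, -380, -200], [0, 0, 0]], [0.4, [121, -418, -200], [0, 0, 0]], [0.4, [130, -450, -200], [0, 0, 0]], [0.4, [130, -450, -200], [0, 0, 0]], [0.4, [130, -450, -200], [0, 0, 0]]]'

```text
t: 27.5
tool_pos: [629.5, 61.7, 209.4]
orientation: [0.001, 1.0, 0.002, -0.0]
contact_force: [-1.2, 0.0, -1.5]
opening: 0.711
```

```bash
python3 - <<'E'
from h import *
go(645.5,118,170)
E
```

```text
at [629.5  61.7 209.4] shift [ 16.3 -56.3  39.3] turn [0.002 0.    0.004] t 27.5 open 0.711
```

>>> play_rows --moves '[[0.4, [8, -28, 0], [0.001, 0, 0.002]], [0.4, [16, -56, 0], [0.001, 0, 0.002]], [0.4, [16, -56, 0], [0.001, 0, 0.002]], [0.4, [16, -56, 20], [0.001, 0, 0.002]], [0.4, [16, -56, 38], [0.001, 0, 0.002]], [0.4, [16, -56, 38], [0.001, 0, 0.002]], [0.4, [16, -56, 38], [0.001, 0, 0.002]]]'

```text
t: 28.08
tool_pos: [644.4, 116.2, 170.2]
orientation: [0.001, 1.0, 0.001, -0.002]
contact_force: [-0.7, 0.3, 0.1]
opening: 0.714
```

```bash
python3 - <<'E'
from h import *
go(645.5,118,147)
x,y,z=observe()["tool_pos"]
for n in ("top","side"): crop("r_"+n,n,[644,118,130],[(x,y,z+25,31),(x,y,z-3,31),(645,118,144,31)])
E
```

```text
at [644.4 116.2 170.2] shift [ 1.1 -1.9 23.2] turn [0.002 0.003 0.001] t 28.08 open 0.714
```

View pics/r_side.png

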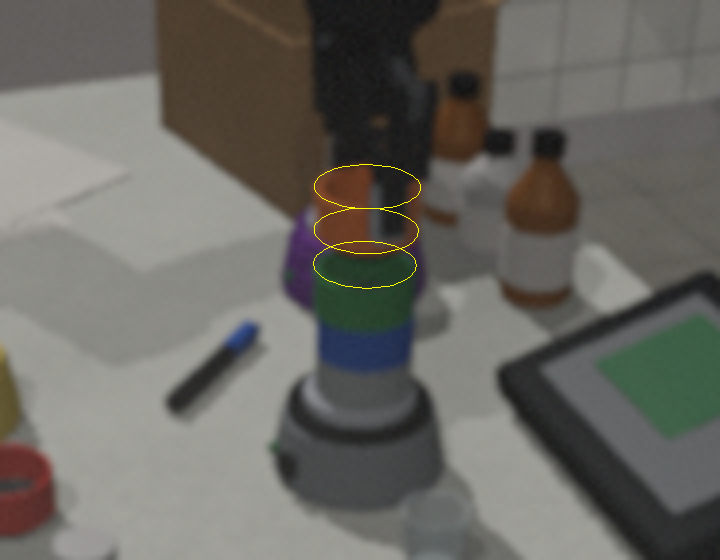

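View pics/r_top.png

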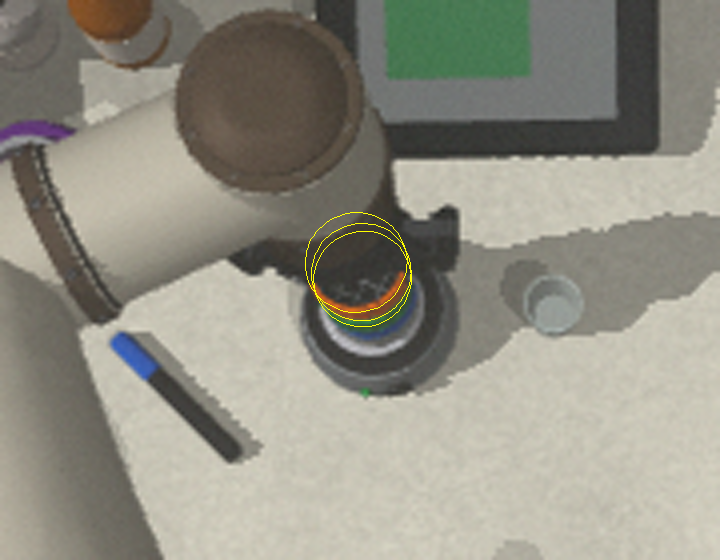

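Orange sits over green, about 2 mm toward −y as the readout says. I correct that and lower.

>>> play_rows --moves '[[0.4, [0.8, -1.6, 6], [0.001, 0.002, 0]], [0.4, [0.8, -1.6, 8], [0.001, 0.002, 0]], [0.4, [0.8, -1.6, 14], [0.001, 0.002, 0]], [0.4, [0.8, -1.6, 18], [0.001, 0.002, 0]], [0.4, [0.8, -1.6, 21.5], [0.001, 0.002, 0]], [0.4, [0.8, -1.6, 22], [0.001, 0.002, 0]], [0.4, [0.8, -1.6, 22], [0.001, 0.002, 0]]]'

```text
t: 28.77
tool_pos: [646.5, 118.4, 150.0]
orientation: [0.0, 1.0, 0.001, 0.001]
contact_force: [1.2, -0.6, -1.4]
opening: 0.71
```

```bash
python3 - <<'E'
from h import *
go(645.5,118,147); print(observe()["contact_force"])
E
```

```text
at [646.5 118.4 150. ] shift [-1.   0.4  3. ] turn [ 0.    -0.003  0.002] t 28.77 open 0.71
[ 1.15332792 -0.58367164 -1.36831896]
```

>>> play_rows --moves '[[0.4, [-0.5, 0, 2], [0, 0, 0]], [0.4, [-0.5, 0, 2], [0, 0, 0]], [0.3, [-0.5, 0, 2], [0, 0, 0]], [0.2, [-0.5, 0, 2], [0, 0, 0]], [0.1, [-0.5, 0, 2], [0, 0, 0]], [0, [-0.5, 0, 2], [0, 0, 0]], [0, [-0.5, 0, 2], [0, 0, 0]], [0, [0, 0, -10], [0, 0, 0]], [0, [0, 0, -40], [0, 0, 0]], [0, [0, 0, -80], [0, 0, 0]], [0, [-30, 30, -80], [0, 0, 0]], [0, [-60, 60, -80], [0, 0, 0]], [0, [-90, 90, -80], [0, 0, 0]], [0, [-120, 120, -80], [0, 0, 0]], [0, [-150, 160, -80], [0, 0, 0]], [0, [-170, 200, -80], [0, 0, 0]], [0, [-190, 240, -80], [0, 0, 0]], [0, [-200, 280, -80], [0, 0, 0]], [0, [-200, 300, -80], [0, 0, 0]], [0, [-200, 300, -80], [0, 0, 0]]]'

```text
t: 30.43
tool_pos: [445.2, -186.2, 230.1]
orientation: [0.001, 1.0, -0.002, 0.002]
contact_force: [0.4, 1.1, -0.2]
opening: 1.003
```

```bash
python3 - <<'E'
from h import *
for n in("top","side"):
    p=crop("s_"+n,n,[645,118,120],[(645.5,117.5,172,31)])
    cv2.imwrite(f"pics/full_{n}.png",p["image"][:,:,::-1])
    for q,g,prof,z in(("coarse",(645,118),[(8,31),(36,31)],136),("spare",(417,133),PIECE,0),("jar",(438,-5),[(0,19),(70,17)],0),("beaker",(647,-1),[(0,20),(45,21)],0),("stopper",(583,-277),[(0,16),(26,13)],0)):
        for c,m in masks(p,q,g,100)[:1]: print(n,q,round(c,2),[np.round(k,1) for k in fit(p,m,prof,g,z)])
s=observe();print(s["t"],s["contact_force"],s["opening"])
E
```

```text
top coarse 0.68 [array([647.5, 117.2]), np.float64(532.7), np.int64(524)]
top spare 0.66 [array([417.9, 134.9]), np.float64(433.1), np.int64(418)]
top beaker 0.7 [array([650.1,  -2.5]), np.float64(210.9), np.int64(147)]
side spare 0.59 [array([415.7, 128.2]), np.float64(525.5), np.int64(525)]
side jar 0.61 [array([437.3,  -5.4]), np.float64(536.1), np.int64(523)]
side beaker 0.83 [array([645.6,  -5. ]), np.float64(407.3), np.int64(341)]
side stopper 0.69 [array([ 582.9, -278.9]), np.float64(303.8), np.int64(240)]
31.0333 [ 0.21447793 -0.01785987  0.18639173] 0.9978788539392002
```

View pics/s_side.png

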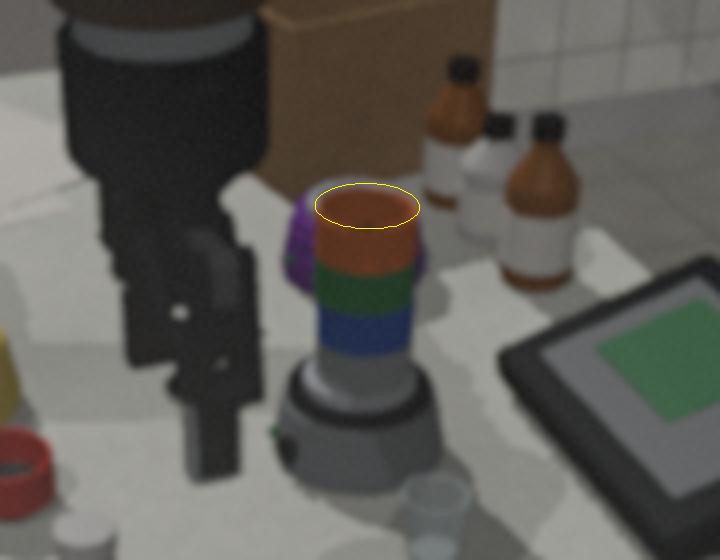

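View pics/s_top.png

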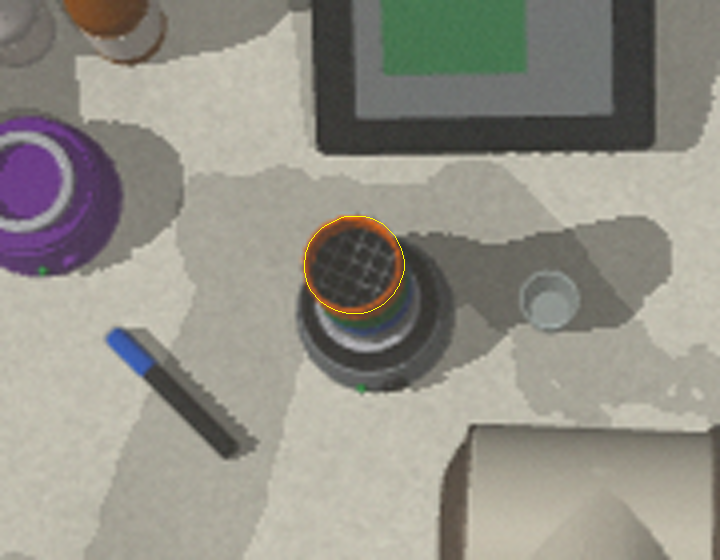

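View pics/full_top.png

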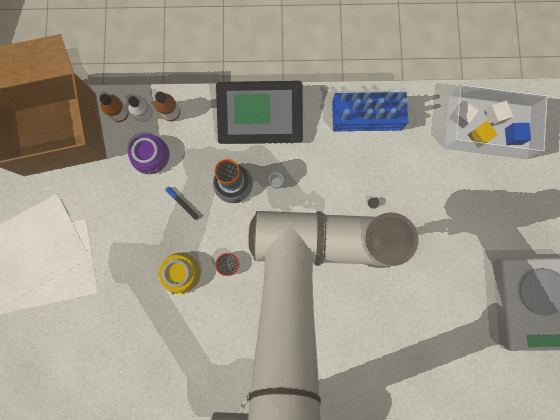

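```bash
python3 - <<'E'
from h import *
p=optics.camera("side"); im=p["image"][:,:,::-1].copy()
u,v=proj(p,[645.5,117.5,120])[0].astype(int)
c=cv2.resize(im[v-45:v+40,u-35:u+35],None,fx=7,fy=7,interpolation=cv2.INTER_CUBIC)
c2=c.copy()
for z,r in((60,36),(88,31),(116,31),(144,31),(172,31)):
    cv2.polylines(c2,[((proj(p,circ(645.2,115.0,z,r))-[u-35,v-45]+.5)*7).astype(int)],True,(0,255,255),1)
cv2.imwrite("pics/z.png",np.hstack([c,c2])[:600,:980] if c.shape[1]*2<=980 else c); print(c.shape)
o=cv2.imread("pics/z.png"); s=min(800/o.shape[1],600/o.shape[0],1); cv2.imwrite("pics/z.png",cv2.resize(o,None,fx=s,fy=s))
E
```

```text
(595, 490, 3)
```

View pics/z.png

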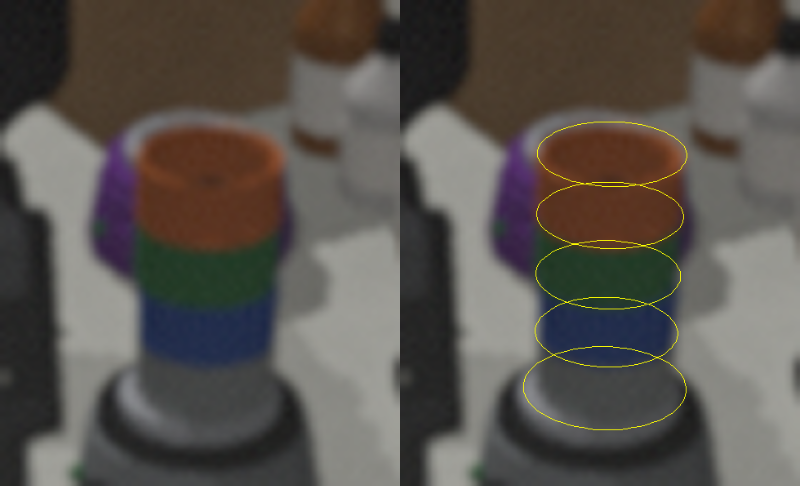

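```bash
python3 -c "
from plant import *
print(arm.sign_off())"
```

```text
the job is handed in; nothing more can be done
None
```

The sieve stack is built on the grey shaker: pan, then blue, green and orange, one at a time from the bottom. I handed it in at about 31 s. The hand-in reports no verdict, so this rests on my own checks.

**Last checks**
- **Seating:** in the side view every seam and the top rim fall on the circles predicted for fully seated pieces (88, 116, 144 and 172 mm). The stack looks level.
- **Alignment:** the rims line up to within about 2 mm by eye and overlay in both views.
- **Bystanders:** refits of the red sieve, jar, beaker and stopper, from at least one view each, and the marker's pixels show no movement beyond measurement noise.
- **Gripper:** it is open and clear of everything, with no contact force.

**What disagreed or went wrong**
- **Cameras:** the two cameras differ by about 4–6 mm in y. I used their mean, and it held at every insertion.
- **Early fits:** my first position fits were numerically unreliable. I corrected the method before picking up the green and orange sieves.
- **Occluded pieces:** fits on partly hidden pieces were not usable, so I judged those from the pictures instead.
- **First pan grasp:** the first grasp, at tool height 5 mm, pushed the arm up and sideways. I reopened and gripped again at 10 mm, with no lasting effect.

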